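# Nest the clean cups in the transport carrier and lock them in

### The job

Pack the blue cups for the trolley: press the carrier's red pedal down to its stop so that the keeper bar springs open, then nest all the cups upright one inside the other in the carrier's seat, and swing the keeper bar shut over the stack until the catch holds it. Leave the other things on the worktop where they are.

Things in the scene. Friction and masses are not known exactly. Their poses are not given: they have to be found in the camera images.
- carrier: carrier for stacked cups, fixed to the worktop. Origin: centre of its underside; x away from the robot at yaw 0, y left, z up. Grey base plate 130 (x) by 200 (y) mm, top at 12. Four wire legs 6 mm thick at (+-28, +-28) round the seat, flaring to y +-48 at their tops, 105 high; the x sides between them are open for fingers. Posts 12 thick at y -72 (hinge, to 204) and +78 (pedal, to 213)
- seat (a point): centre of the carrier's seat, on the base plate, 12 mm above the worktop: the lowest cup's underside belongs here. The ring round it is 48 mm wide inside and 5 mm high. Axes as the carrier's
- keeper (a joint): keeper bar's angle, rad. 0 to 0.02: shut, across over the stack from hinge post to pedal post, behind the pedal's tooth. Grows as it swings level, clockwise from above, to 1.55: open, along the carrier's +x. A light spring (0.1 N m) opens it in about 2 s if the tooth lets go. Pushed back it lifts the tooth by its ramp (5 to 12 N at the pin, last 0.2 rad) and is caught just before its stop at -0.03
- keeper_grip (a point): upright black grip pin on the keeper bar, 15 mm thick, 85 mm from the hinge axis. The point is on the pin's axis, 220 mm above the worktop; the pin's top is 12 mm higher, the bar's upper side 21 mm lower. The bar is 10 mm thick and ends 137 mm from the hinge axis
- keeper_hinge (a point): hinge axis of the keeper bar (upright), at the bar's height, 194 mm above the worktop
- pedal (a joint): angle of the red release pedal, rad. 0: up; 0.42: down at its stop. A spring brings it back up (1 N at the pad at first, 2.5 N at the stop). From about 0.3 on its tooth lets go of the keeper bar
- pedal_pad (a point): centre of the upper side of the pedal's red pad, 40 (x) by 36 (y) mm, 213 mm above the worktop when up, 114 mm from the seat centre in the carrier's +y. It goes down about 15 mm, hinging on a level pin along the carrier's x, 36 mm inward of this point
- cup0: blue stacking cup, open top, no handle, 60 mm high. Origin: centre of underside, z up its axis. Foot 41 mm wide, tapers out to 54 at 33 mm height, a nearly flat shoulder there, then an upright collar 64 mm wide from 35 mm up to the rim (grip there). Mouth 58 mm wide. Nested, each sits 26 mm above the cup it stands in, shoulder on rim, 2 mm play. None (absent) in some starts
- cup1: blue stacking cup, open top, no handle, 60 mm high. Origin: centre of underside, z up its axis. Foot 41 mm wide, tapers out to 54 at 33 mm height, a nearly flat shoulder there, then an upright collar 64 mm wide from 35 mm up to the rim (grip there). Mouth 58 mm wide. Nested, each sits 26 mm above the cup it stands in, shoulder on rim, 2 mm play. None (absent) in some starts
- cup2: blue stacking cup, open top, no handle, 60 mm high. Origin: centre of underside, z up its axis. Foot 41 mm wide, tapers out to 54 at 33 mm height, a nearly flat shoulder there, then an upright collar 64 mm wide from 35 mm up to the rim (grip there). Mouth 58 mm wide. Nested, each sits 26 mm above the cup it stands in, shoulder on rim, 2 mm play. None (absent) in some starts
- cup3: blue stacking cup, open top, no handle, 60 mm high. Origin: centre of underside, z up its axis. Foot 41 mm wide, tapers out to 54 at 33 mm height, a nearly flat shoulder there, then an upright collar 64 mm wide from 35 mm up to the rim (grip there). Mouth 58 mm wide. Nested, each sits 26 mm above the cup it stands in, shoulder on rim, 2 mm play. None (absent) in some starts
- cup4: blue stacking cup, open top, no handle, 60 mm high. Origin: centre of underside, z up its axis. Foot 41 mm wide, tapers out to 54 at 33 mm height, a nearly flat shoulder there, then an upright collar 64 mm wide from 35 mm up to the rim (grip there). Mouth 58 mm wide. Nested, each sits 26 mm above the cup it stands in, shoulder on rim, 2 mm play. None (absent) in some starts
- green_bowl: green bowl, 115 mm across, 59 mm high, a bystander. Origin: centre of its underside
- food_tin: food tin, 75 mm across, 58 mm high, a bystander. Origin: centre of its underside
- spice_jar: spice jar with a green cap, 46 mm across, 106 mm high, a bystander. Origin: centre of its underside
- spoon: steel spoon, 200 mm long, 14 mm high, lying on the worktop near its front edge, a bystander. Origin: centre of its underside
- fork: steel fork, 206 mm long, 13 mm high, lying on the worktop near its front edge, a bystander. Origin: centre of its underside
There are look-alikes about, which are no part of the job. Leave any orange or yellow look-alike of the cup1 alone.

How it is judged:
On the way, in this order (a step that is already met when the one before it is completed fails the run):
1. the pedal is pressed down to its stop (value of joint pedal above 0.36 rad), for 0.05 s.
2. all the cups stand nested in the carrier, released, with the keeper bar open (horizontal distance between each of cup0, cup1, cup2, cup3, cup4 and seat below 0.014 m and angle between each of cup0, cup1, cup2, cup3, cup4's own z axis and vertical below 0.1 rad and height (world z) of cup0 between 0.005 and 0.125 m and linear speed of each of cup0, cup1, cup2, cup3, cup4 below 0.03 m/s and contact force between the fingers and cup0 below 0.5 N and height (world z) of cup1 between 0.005 and 0.125 m and contact force between the fingers and cup1 below 0.5 N and height (world z) of cup2 between 0.005 and 0.125 m and contact force between the fingers and cup2 below 0.5 N and height (world z) of cup3 between 0.005 and 0.125 m and contact force between the fingers and cup3 below 0.5 N and height (world z) of cup4 between 0.005 and 0.125 m and contact force between the fingers and cup4 below 0.5 N and value of joint keeper above 1 rad), for 0.2 s.
3. the keeper bar is shut behind the catch (value of joint keeper below 0.04 rad and value of joint pedal below 0.08 rad), for 0.5 s.
At the end, for the whole second after the job is handed in: All cups present stand in the carrier, nested in one stack: each within 14 mm of the seat's axis, upright within 0.1 rad, no underside higher than 125 mm, at rest and released; the keeper bar is shut (joint under 0.04 rad) with the pedal back up (under 0.08 rad) (all of step 3 and horizontal distance between each of cup0, cup1, cup2, cup3, cup4 and seat below 0.014 m and angle between each of cup0, cup1, cup2, cup3, cup4's own z axis and vertical below 0.1 rad and height (world z) of cup0 between 0.005 and 0.125 m and linear speed of each of cup0, cup1, cup2, cup3, cup4 below 0.03 m/s and contact force between the fingers and cup0 below 0.5 N and height (world z) of cup1 between 0.005 and 0.125 m and contact force between the fingers and cup1 below 0.5 N and height (world z) of cup2 between 0.005 and 0.125 m and contact force between the fingers and cup2 below 0.5 N and height (world z) of cup3 between 0.005 and 0.125 m and contact force between the fingers and cup3 below 0.5 N and height (world z) of cup4 between 0.005 and 0.125 m and contact force between the fingers and cup4 below 0.5 N); the robot touches nothing.
It fails at once if a bystander (green bowl, food tin, spice jar, spoon, fork) is shoved more than 60 mm, or one of the first three knocked over (distance of any of green_bowl, food_tin, spice_jar, spoon, fork from where it was at the start of the episode above 0.06 m or angle between any of green_bowl, food_tin, spice_jar's own z axis and vertical above 0.6 rad).
Of cup0, cup1, cup2, cup3, cup4 only 4 to 5 are there at a start; the rules pass over those that are not, and their reading is None.
At some moment in a run one of cup0, cup1, cup2, cup3, cup4 may be knocked a few centimetres aside while the robot is not near it.
It also fails if it takes over 208 s, if anything falls off the work surface, if the arm or the gripper's body presses on something with over 40 N, if the wrist force passes 120 N, or if a joint passes its speed limit or range.

### The arm

A 6-joint arm with a two-finger parallel gripper is mounted at the origin on a cart in front of the work surface, level with it; the furniture and walls round the work are solid. World frame = base frame: x ahead of the robot, y to its left, z up, the work surface at z = 0. Lengths are in m, angles in rad, forces in N, time in s.
With the tool pointing down it reaches from about 0.325 to 0.9 m from the base axis. Payload 6.1 kg.
Tool frame: the origin (TCP) lies on the centre line of the jaws, within the pads' length; the fingertips stand arm.tcp_to_tips ahead of it and the grasp point (between the pads) lies 2 mm behind it (arm.tcp_to_tips is the distance from the TCP to the fingertips, in m); y points along the fingers, z is the direction in which the jaws open and shut, and the axes are right-handed (so a half turn about y gives the same grasp; the last joint's range is limited). The gripper opens to 87 mm and grips with 3 to 60 N. Pads are 19 mm wide; open, the fingers measure 117 mm over their backs; the gripper's body (75 mm by 190 mm) begins 51 mm behind the grasp point.
Start: joints at [1.172, 0.22, 1.526, -0, 1.395, -0.126], TCP at [0.168, 0.602, 0.206] pointing down, gripper open.
Joint ranges: [-2.98, 2.98], [-0.91, 2.08], [0.09, 2.57], [-1.24, 4.39], [0.2, 2.65], [-2.68, 2.68]. Speed limits (rad/s): [2.57, 2.57, 3.01, 3.14, 3.14, 3.14].

### API

Orientations are given as a unit quaternion [x, y, z, w].
In Python, from rig import arm gives the robot as it stands.
- The arm moves only by the tool step_arm, never from a script. Its argument "motion" is text: rows parted by semicolons, each of 5 numbers parted by spaces: the opening, from -1 (shut) to 1 (fully open), then the shift along the world's x, y, z in m, then the turn about the world's z in degrees. A call has 1 to 5 rows; each row shifts and turns the commanded pose from where the row before left it; what a row does not reach is not made up. A row lasts 1/10 s, in which the tool goes at most 50 mm and 8.59 degrees, less where a joint would pass 70% of its speed; a pose out of reach is approached as far as the arm can. A call with a gripper value outside its range is refused whole. The fingers move at their own pace and stop on an object; the grip force is fixed at half the most. Time passes only in rows, so rows that do not move let the fingers close. It gives the time, the measured TCP pose, the force and the opening at its end, in the units of the state.
- arm.observe(): the state, without advancing time (a new reading comes with each control period).
- arm.camera(name): name is "scene" or "top"; returns a dict with "color" (400x640x3 uint8, red, green, blue), "camera_matrix" (3x3 intrinsics, pixels), "world_to_cam" (4x4, takes a point from world to camera coordinates). Camera axes: x right, y down, z forward; pixel columns grow to the right and rows downward; lengths in m; the calibration is good to about 2 mm. A picture is of the moment at which its call begins. There is no depth.
- arm.sign_off(): hands the job in, once; it reports no verdict.
The state is a dict: "t": time; "joint_pos": joint angles; "joint_velocities": joint speeds; "effort": joint torques, N m; "position": TCP position; "tool_rot": TCP orientation; "ft_force": force on the tool from outside, world axes, zero at the start; "moment": the same for the moment, N m; "opening": finger opening in m.
Only numpy, scipy, OpenCV 4.12 (cv2) and the standard library are available. Lean on these libraries where they do the work, as an engineer would, in place of code of your own. Each camera call takes 0.05 s, during which the arm holds its last target.

## Working session

There is one attempt and no reset: what is moved stays moved. The work goes in short steps, Python scripts to look and compute and a tool call to move; the robot and the scene stay as the last step left them, time stands still between calls to the robot, and variables do not carry over. Pictures are saved under pics/ and viewed, and the job is handed in when it is done.

Besides the shell and the picture viewer there is one more tool, called after "Request:" as name(argument=value, ...) on one line, values as JSON. step_arm: Moves the arm, as the interface text tells. Its arguments: {"type":"object","properties":{"motion":{"type":"string"}},"required":["motion"]}

```bash
ls; mkdir -p pics
cat > h.py <<'E'
from rig import arm
import cv2, numpy as np
def snap(n,f):
    c=arm.camera(n); cv2.imwrite('pics/'+f,c['color'][:,:,::-1]); return c
def px2w(c,u,v,z):
    K=c['camera_matrix'];T=c['world_to_cam'];R=T[:3,:3];t=T[:3,3]
    d=R.T@np.linalg.inv(K)@np.array([u,v,1.]);o=-R.T@t
    return o+d*(z-o[2])/d[2]
def w2px(c,p):
    q=c['world_to_cam']@np.append(p,1);q=c['camera_matrix']@q[:3];return q[:2]/q[2]
E
python3 - <<'E'
from h import *
for n in('scene','top'):
    c=snap(n,n+'0.png');print(c['camera_matrix'],c['world_to_cam'])
print(arm.observe(),arm.tcp_to_tips)
E
```

```text
pics
[[399.29722511   0.         319.34989715]
 [  0.         399.29722511 197.60142024]
 [  0.           0.           1.        ]] [[ 0.90393424 -0.42761836  0.00673961 -0.50963669]
 [-0.18236252 -0.39965127 -0.89834446  0.21691599]
 [ 0.38684208  0.81081527 -0.43924003  1.18543978]
 [ 0.          0.          0.          1.        ]]
[[377.96328      0.         318.44441923]
 [  0.         377.96328    201.18257973]
 [  0.           0.           1.        ]] [[-0.01447363 -0.99986509 -0.00776631  0.00975667]
 [-0.9916237   0.01535046 -0.12824505  0.56761885]
 [ 0.12834697  0.00584508 -0.9917121   1.21955303]
 [ 0.          0.          0.          1.        ]]
{'t': 0.1, 'joint_pos': array([ 1.17189914e+00,  2.21138174e-01,  1.52750715e+00, -6.11409333e-07,
        1.39469427e+00, -1.26080622e-01]), 'joint_velocities': array([ 0.00088622, -0.00190787, -0.0021559 , -0.00198641,  0.00137183,
        0.00119313]), 'effort': array([ 5.38544700e-04, -4.95938373e+01, -3.88520837e+01,  7.00889085e-02,
        5.14920219e-02, -7.51370635e-05]), 'position': array([0.16816418, 0.60133873, 0.20464677]), 'tool_rot': array([ 0.7011346 , -0.09631636,  0.09599623, -0.69994153]), 'ft_force': array([-0.19161997, -0.48793465,  0.40795682]), 'moment': array([-0.07602872, -0.03284781,  0.001039  ]), 'opening': 0.08703486649022237} 0.017
```

View pics/scene0.png

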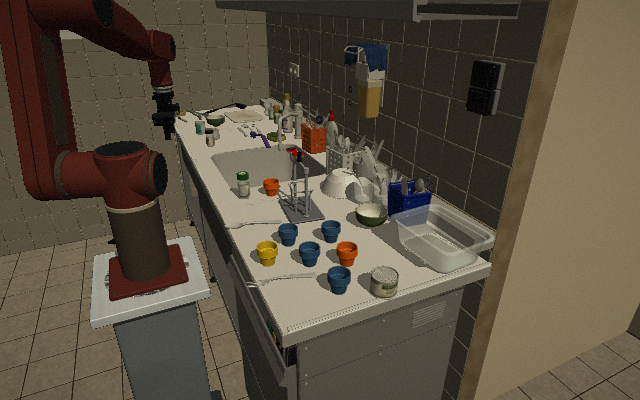

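View pics/top0.png

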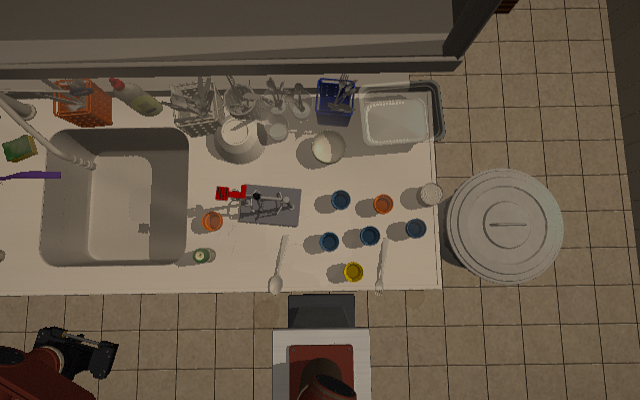

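Run:
```python
from h import *
a=cv2.imread('pics/top0.png');cv2.imwrite('pics/a.png',cv2.resize(a[170:260,180:380],None,fx=4,fy=4,interpolation=2))
a=cv2.imread('pics/scene0.png');cv2.imwrite('pics/b.png',cv2.resize(a[140:300,220:420],None,fx=3.7,fy=3.7,interpolation=2))
```

```text
(no output)
```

View pics/a.png

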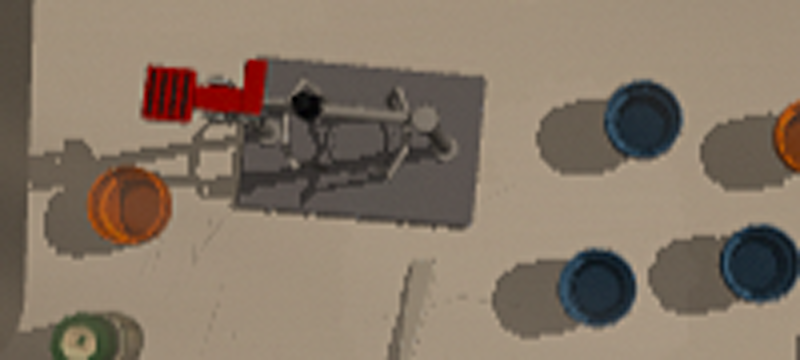

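View pics/b.png

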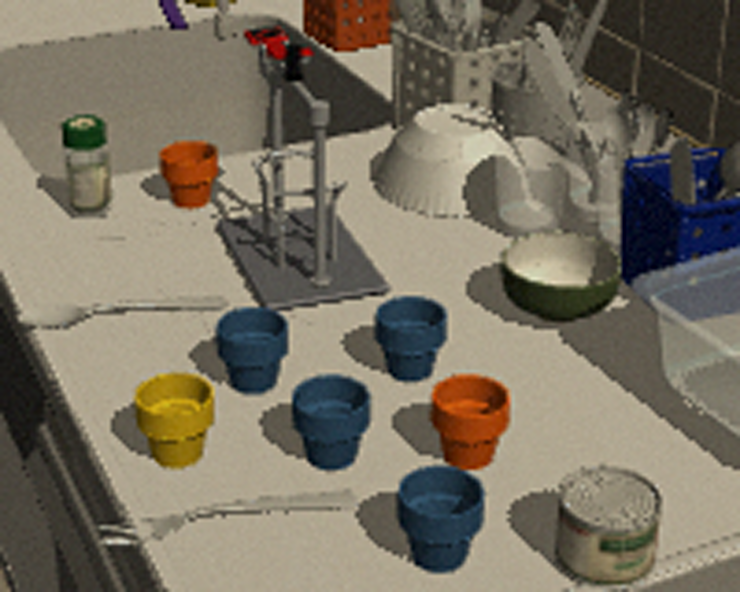

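```bash
cat >> h.py <<'E'
from scipy.optimize import least_squares
def circ(x,y,z,r):
    a=np.linspace(0,2*np.pi,48,endpoint=False);return [(x+r*np.cos(t),y+r*np.sin(t),z) for t in a]
def cen(c,x,y,z0=0):
    pts=np.array([w2px(c,p) for p in circ(x,y,z0+.06,.032)+circ(x,y,z0+.035,.032)+circ(x,y,z0,.0205)+circ(x,y,z0+.033,.027)],np.float32)
    h=cv2.convexHull(pts);m=cv2.moments(h);return np.array([m['m10']/m['m00'],m['m01']/m['m00']]),m['m00']
def blobs(c,lo=(95,110,30),hi=(115,255,255),amin=60):
    hsv=cv2.cvtColor(c['color'],cv2.COLOR_RGB2HSV);m=cv2.inRange(hsv,lo,hi)
    n,l,s,ce=cv2.connectedComponentsWithStats(m)
    out=[]
    for i in range(1,n):
        if s[i,4]>amin:
            cn,_=cv2.findContours((l==i).astype(np.uint8),0,2);h=cv2.convexHull(max(cn,key=len));mm=cv2.moments(h)
            out.append((mm['m10']/mm['m00'],mm['m01']/mm['m00'],mm['m00'],s[i].tolist()))
    return out
def cups(c,ws=None):
    r=[]
    for u,v,A,s in blobs(c):
        p=px2w(c,u,v,.045)[:2]
        f=least_squares(lambda q:cen(c,*q)[0]-[u,v],p)
        r.append((f.x.round(4),round(A),round(cen(c,*f.x)[1]),(round(u),round(v))))
    return r
E
python3 - <<'E'
from h import *
C={n:arm.camera(n) for n in('top','scene')}
for n in C:
    print(n)
    for r in cups(C[n]): print(r)
c=C['top']
px=np.array([(245,184.2),(301.2,189.2),(297.5,227),(238.2,222)])
b=np.array([(65,100,12),(65,-100,12),(-65,-100,12),(-65,100,12)])/1000.
bp=np.array([[0,.114,.213]]);pp=np.array([[222,193.2]])
B=np.vstack([b,bp]);P=np.vstack([px,pp])
def W(q,p): return np.array([q[0]+np.cos(q[2])*p[0]-np.sin(q[2])*p[1],q[1]+np.sin(q[2])*p[0]+np.cos(q[2])*p[1],p[2]])
f=least_squares(lambda q:np.concatenate([w2px(c,W(q,p))-u for p,u in zip(B,P)]),[.45,.1,0],)
print(f.x,f.fun.reshape(-1,2).round(1))
for nm,p in [('pad',(0,.114,.213)),('hinge',(0,-.072,.194)),('grip',(0,.013,.232)),('hpost',(0,-.072,.204)),('seat',(0,0,.012))]+[('b',x) for x in b]+[('leg',(sx*.028,sy*.048,.105)) for sx in(1,-1) for sy in(1,-1)]:
    w=W(f.x,p);print(nm,w.round(4),w2px(C['top'],w).round(1),w2px(C['scene'],w).round(1))
    cv2.circle(C['top']['color'],tuple(int(round(t)) for t in w2px(C['top'],w)),1,(0,255,0),-1)
    cv2.circle(C['scene']['color'],tuple(int(round(t)) for t in w2px(C['scene'],w)),1,(0,255,0),-1)
a=C['top']['color'][170:260,180:380,::-1];b=C['scene']['color'][140:230,250:350,::-1]
cv2.imwrite('pics/c.png',np.vstack([cv2.resize(a,(660,297),interpolation=2),cv2.resize(b,(660*1//2,297),interpolation=2).repeat(2,1)[:, :660]]))
E
```

```text
top
(array([ 0.4511, -0.1616]), 250, 325, (369, 236))
(array([ 0.4406, -0.0287]), 174, 312, (328, 239))
scene
(array([3.3063, 4.0151]), 646, 19, (373, 56))
(array([0.967 , 0.0423]), 1082, 267, (407, 196))
(array([ 0.5696, -0.0736]), 297, 372, (330, 231))
(array([ 0.4332, -0.0316]), 310, 384, (288, 234))
(array([ 0.45  , -0.1649]), 366, 454, (309, 253))
(array([ 0.4727, -0.3145]), 465, 558, (338, 279))
[ 0.55890118  0.16390833 -0.11376244] [[-1.3 -0.4]
 [ 0.7  0.2]
 [ 0.3  0.4]
 [ 0.7 -0.4]
 [-0.3  0.1]]
pad [0.5718 0.2772 0.213 ] [221.7 193.3] [290.8 148.4]
hinge [0.5507 0.0924 0.194 ] [286.8 200.5] [305.  170.4]
grip [0.5604 0.1768 0.232 ] [255.5 195.8] [298.  152.1]
hpost [0.5507 0.0924 0.204 ] [286.4 200.1] [304.9 167.7]
seat [0.5589 0.1639 0.012 ] [270.5 205.4] [299.9 207.7]
b [0.6348 0.2559 0.012 ] [243.7 183.8] [308.3 194.7]
b [0.6121 0.0572 0.012 ] [301.9 189.4] [324.6 217.2]
b [0.483  0.0719 0.012 ] [297.8 227.4] [290.3 222.6]
b [0.5057 0.2706 0.012 ] [238.9 221.6] [277.3 199. ]
leg [0.5922 0.2084 0.105 ] [252.5 191.7] [303.  179.8]
leg [0.5813 0.113  0.105 ] [282.7 194.7] [310.6 189.8]
leg [0.5365 0.2148 0.105 ] [250.4 209.3] [289.  181.6]
leg [0.5256 0.1194 0.105 ] [280.7 212.3] [295.8 191.8]
```

View pics/c.png

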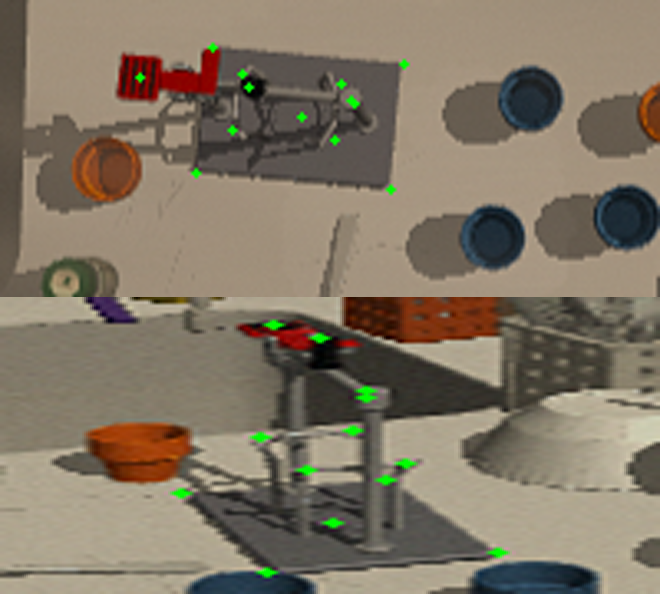

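Run:
```python
from h import *
from scipy.spatial.transform import Rotation as R
print(R.from_quat(arm.observe()['tool_rot']).as_matrix().round(3))
c=arm.camera('top')
hsv=cv2.cvtColor(c['color'],cv2.COLOR_RGB2HSV)
for u,v in [(341,200),(330,242),(370,236),(415,228),(341,192),(330,235),(246,190)]: print(u,v,hsv[v,u])
for p in [(261,170+0),]: pass
q=[.5589,.1639,-.1138]
for (u,v) in [(246,60),(265,60),(265,112),(243,112),(143,65),(193,120)]:
    w=px2w(c,180+u/4,170+v/4,.21);d=w[:2]-q[:2];cc,s=np.cos(q[2]),np.sin(q[2])
    print('red',u,v,w.round(3),'carrier',(cc*d[0]+s*d[1]).round(3),(-s*d[0]+cc*d[1]).round(3))
```

```text
[[ 0.963 -0.     0.269]
 [-0.269 -0.001  0.963]
 [-0.    -1.    -0.001]]
341 200 [104  88  55]
330 242 [103 118  56]
370 236 [102 125  53]
415 228 [105  56  55]
341 192 [104  84  67]
330 235 [103 132  27]
246 190 [13 62 78]
red 246 60 [0.596 0.221 0.21 ] carrier 0.03 0.061
red 265 60 [0.595 0.208 0.21 ] carrier 0.031 0.048
red 265 112 [0.558 0.207 0.21 ] carrier -0.006 0.043
red 243 112 [0.558 0.223 0.21 ] carrier -0.008 0.059
red 143 65 [0.593 0.296 0.21 ] carrier 0.019 0.135
red 193 120 [0.553 0.259 0.21 ] carrier -0.017 0.094
```

```bash
sed -i 's/lo=(95,110,30)/lo=(98,45,15)/;s/hi=(115,255,255)/hi=(112,255,140)/' h.py
python3 - <<'E'
from h import *
for n in('top','scene'):
    c=arm.camera(n); print(n)
    for r in cups(c):
        if abs(r[1]/r[2]-1)<.4: print(r)
E
```

```text
top
(array([ 0.571 , -0.0704]), 264, 314, (340, 199))
(array([ 0.4696, -0.3096]), 220, 342, (414, 229))
(array([ 0.4517, -0.1629]), 273, 325, (370, 235))
(array([ 0.4341, -0.0303]), 264, 312, (329, 241))
scene
(array([ 0.5708, -0.0721]), 321, 371, (331, 230))
(array([ 0.4344, -0.0312]), 336, 384, (288, 233))
(array([ 0.4513, -0.1642]), 401, 453, (309, 253))
(array([ 0.4727, -0.3153]), 500, 559, (339, 279))
```

Request:
step_arm(motion="-1 0.04 -0.032 0.03 -8; -1 0.04 -0.032 0.03 -8; -1 0.04 -0.032 0.02 -8; -1 0.04 -0.032 0 -8; -1 0.04 -0.032 0 -8")

```text
t: 0.85
position: [0.3517, 0.4556, 0.2757]
tool_rot: [-0.624, 0.331, -0.332, 0.625]
ft_force: [0.2, 0.7, -0.4]
opening: 0.0553
```

Request:
step_arm(motion="-1 0.04 -0.032 0 -8.1; -1 0.04 -0.032 0 -8.2; -1 0.04 -0.033 0 -8.2; -1 0.042 -0.033 -0.01 -8.2; -1 0.042 -0.034 -0.01 -8.2")

```text
t: 1.35
position: [0.5454, 0.2994, 0.2564]
tool_rot: [0.469, -0.529, 0.529, -0.47]
ft_force: [-0.8, 0.4, -0.7]
opening: 0.0151
```

Request:
step_arm(motion="-1 0 0 0 0; -1 0 0 0 0; -1 0 0 0 0")

```text
t: 1.65
position: [0.5432, 0.3015, 0.2562]
tool_rot: [-0.471, 0.527, -0.527, 0.471]
ft_force: [0.0, -0.1, -0.4]
opening: 0.0012
```

```bash
cat >> h.py <<'E'
from scipy.spatial.transform import Rotation as Rr
def st():
    o=arm.observe();M=Rr.from_quat(o['tool_rot']).as_matrix();print(round(o['t'],2),o['position'].round(4),'jaw',np.degrees(np.arctan2(M[1,2],M[0,2])).round(1),'tilt',M[2].round(3),'F',o['ft_force'].round(1),'op',round(o['opening'],4))
    return o
def both(f,box=None):
    st()
    a=snap('top','_t.png')['color'][:,:,::-1];b=snap('scene','_s.png')['color'][:,:,::-1]
    a=cv2.resize(a[165:265,180:440],(780,300),interpolation=2);b=cv2.resize(b[135:215,240:448],(780,300),interpolation=2)
    cv2.imwrite('pics/'+f,np.vstack([a,b]))
E
python3 -c "
from h import *
both('d1.png')"
```

```text
1.65 [0.5432 0.3015 0.2562] jaw -6.4 tilt [-0. -1. -0.] F [ 0.  -0.1 -0.4] op 0.0012
```

View pics/d1.png

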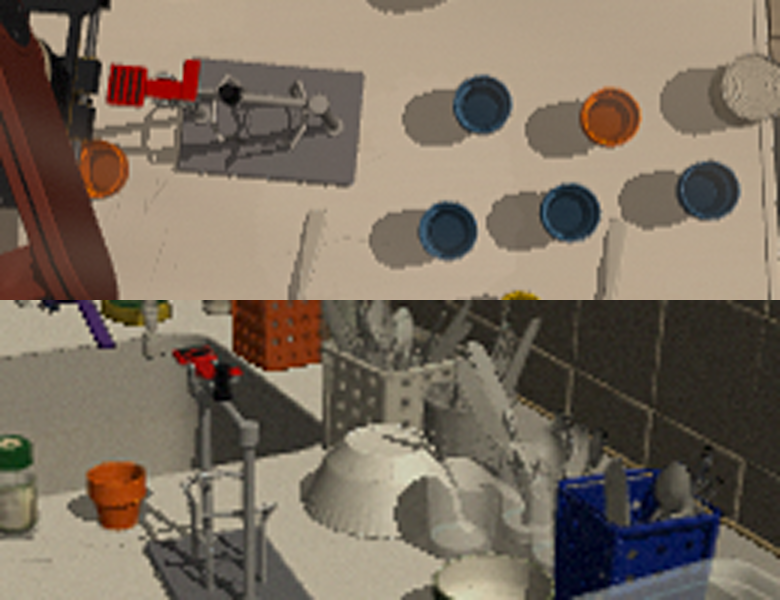

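```bash
python3 -c "
from h import *
c=arm.camera('top');d=arm.camera('scene')
for p in [(.5432,.3015,.239),(.5432,.3015,.35)]: print(w2px(c,p),w2px(d,p))
a=cv2.imread('pics/_t.png');b=cv2.imread('pics/_s.png')
cv2.imwrite('pics/d2.png',np.hstack([cv2.resize(a[120:270,130:330],(400,300)),cv2.resize(b[20:220,180:380],(400,400))[:300]]))"
```

```text
[210.35666704 202.23916095] [281.38919991 141.06646043]
[197.40647192 196.6624217 ] [280.34493836 112.422958  ]
```

View pics/d2.png

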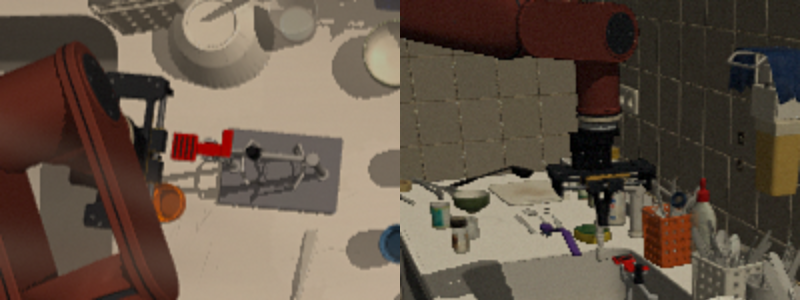

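Request:
step_arm(motion="-1 0.015 -0.01 0 0; -1 0.014 -0.0105 0 0; -1 0 0 -0.01 0; -1 0 0 -0.01 0; -1 0 0 0 0")

```text
t: 2.35
position: [0.5714, 0.2797, 0.2329]
tool_rot: [-0.472, 0.529, -0.527, 0.469]
ft_force: [0.3, -0.1, -0.9]
opening: 0.0004
```

Request:
step_arm(motion="-1 0 0 -0.01 0; -1 0 0 -0.008 0; -1 0 0 -0.006 0; -1 0 0 -0.003 0; -1 0 0 0 0")

```text
t: 2.85
position: [0.5724, 0.2803, 0.2084]
tool_rot: [-0.471, 0.528, -0.527, 0.47]
ft_force: [-0.6, -0.6, 0.4]
opening: 0.0002
```

```bash
python3 -c "
from h import *
both('d3.png')"
```

```text
2.85 [0.5724 0.2803 0.2084] jaw -6.5 tilt [ 0.    -1.    -0.001] F [-0.6 -0.6  0.4] op 0.0002
```

View pics/d3.png

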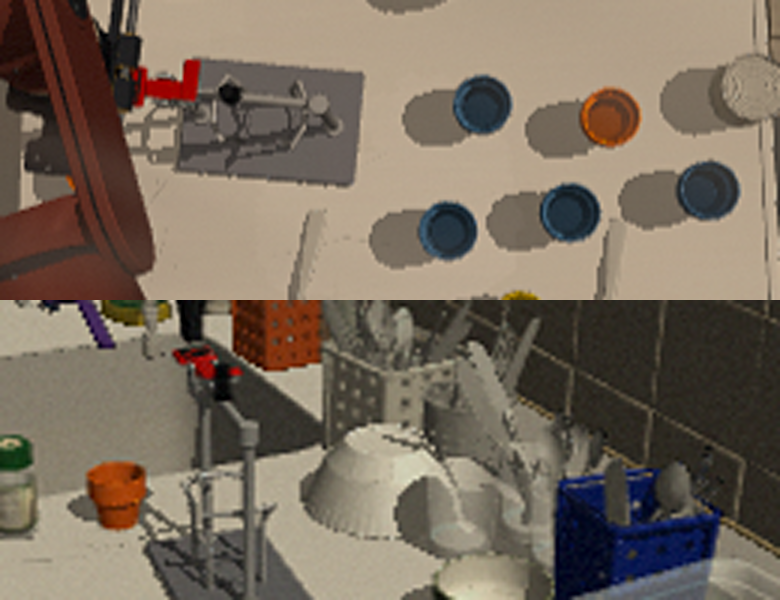

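```bash
python3 -c "
from h import *
a=arm.camera('top');b=arm.camera('scene')
for p in [(.5724,.2803,.191),(.5724,.2803,.213),(.5718,.2772,.213)]: print(w2px(a,p),w2px(b,p))
b=b['color'][:,:,::-1];a=a['color'][:,:,::-1]
cv2.imwrite('pics/d4.png',np.hstack([cv2.resize(a[160:230,190:260],(400,400),interpolation=2),cv2.resize(b[110:180,260:330],(400,400),interpolation=2)]))"
```

```text
[222.59817156 194.28201707] [290.81137966 153.53772495]
[220.6084402  193.15878363] [290.67080204 148.13889252]
[221.68429544 193.34905778] [290.82297031 148.40067667]
```

View pics/d4.png

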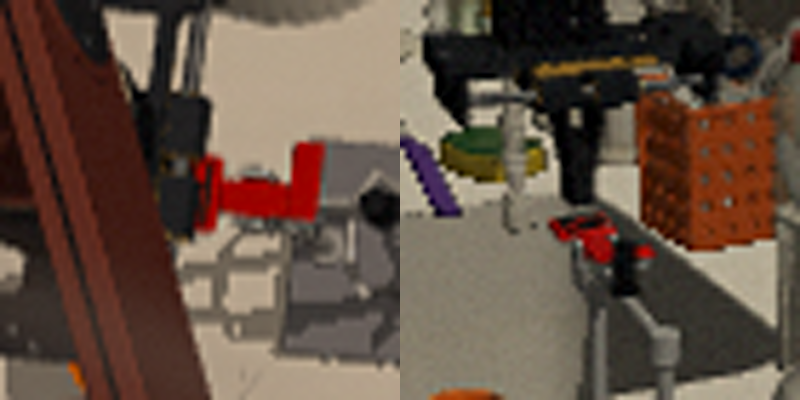

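Request:
step_arm(motion="-1 0 0 -0.003 0; -1 0 0 -0.003 0; -1 0 0 0 0")

```text
t: 3.35
position: [0.5724, 0.2802, 0.2023]
tool_rot: [-0.471, 0.528, -0.528, 0.47]
ft_force: [-0.0, 0.4, 0.0]
opening: 0.0007
```

```bash
python3 -c "
from h import *
st()
a=arm.camera('top');b=arm.camera('scene')
b=b['color'][:,:,::-1];a=a['color'][:,:,::-1]
cv2.imwrite('pics/d5.png',np.hstack([cv2.resize(a[160:230,190:260],(400,400),interpolation=2),cv2.resize(b[110:180,260:330],(400,400),interpolation=2)]))"
```

```text
3.35 [0.5724 0.2802 0.2023] jaw -6.5 tilt [ 0.    -1.    -0.001] F [-0.   0.4  0. ] op 0.0007
```

View pics/d5.png

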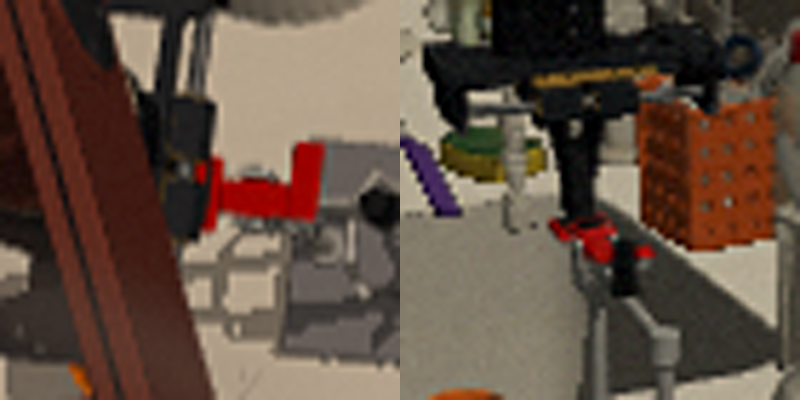

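Request:
step_arm(motion="-1 0 0 -0.003 0; -1 0 0 -0.003 0; -1 0 0 0 0")

```text
t: 3.75
position: [0.5723, 0.2802, 0.1963]
tool_rot: [-0.471, 0.528, -0.527, 0.47]
ft_force: [0.2, -1.3, 0.4]
opening: 0.0004
```

```bash
cat >> h.py <<'E'
def zoom(f):
    st()
    a=arm.camera('top');b=arm.camera('scene')
    b=b['color'][:,:,::-1];a=a['color'][:,:,::-1]
    cv2.imwrite('pics/'+f,np.hstack([cv2.resize(a[160:240,190:310],(450,300),interpolation=2),cv2.resize(b[130:220,260:350],(300,300),interpolation=2)]))
E
python3 -c "
from h import *
zoom('d6.png')"
```

```text
3.75 [0.5723 0.2802 0.1963] jaw -6.5 tilt [ 0.    -1.    -0.001] F [ 0.2 -1.3  0.4] op 0.0004
```

View pics/d6.png

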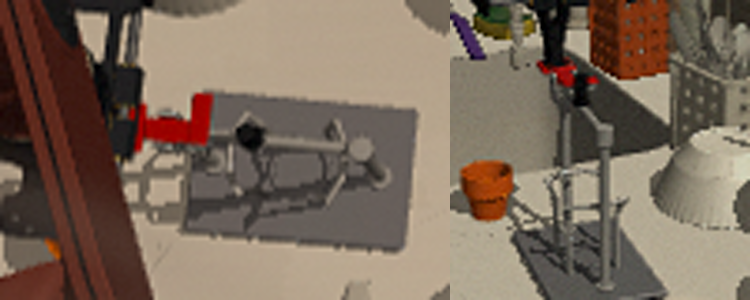

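Request:
step_arm(motion="-1 0 0 -0.004 0; -1 0 0 -0.004 0; -1 0 0 0 0")

```text
t: 4.15
position: [0.5727, 0.2805, 0.1887]
tool_rot: [-0.471, 0.528, -0.528, 0.471]
ft_force: [-0.4, 0.4, 0.7]
opening: 0.0006
```

```bash
python3 -c "
from h import *
zoom('d7.png')"
```

```text
4.15 [0.5727 0.2805 0.1887] jaw -6.5 tilt [-0. -1.  0.] F [-0.4  0.4  0.7] op 0.0006
```

View pics/d7.png

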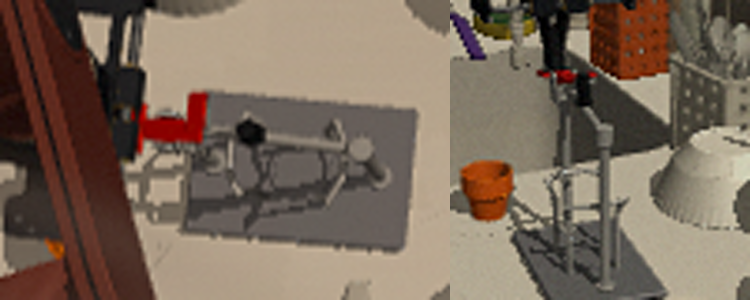

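Request:
step_arm(motion="-1 0 0 -0.003 0; -1 0 0 -0.003 0; -1 0 0 0 0; -1 0 0 0 0")

```text
t: 4.65
position: [0.5728, 0.2803, 0.1833]
tool_rot: [0.471, -0.528, 0.528, -0.471]
ft_force: [-0.2, 0.8, 3.5]
opening: 0.0001
```

```bash
python3 -c "
from h import *
zoom('d8.png')"
```

```text
4.65 [0.5728 0.2803 0.1833] jaw -6.5 tilt [-0. -1.  0.] F [-0.2  0.8  3.5] op 0.0001
```

View pics/d8.png

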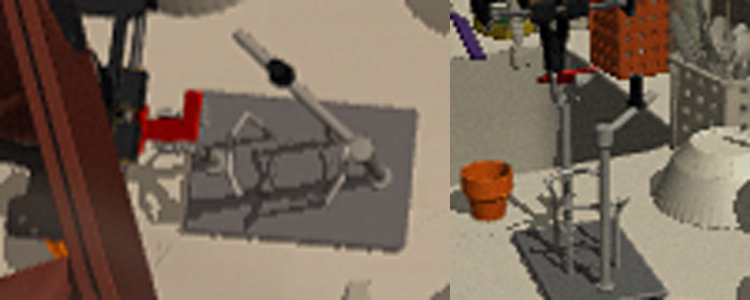

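Request:
step_arm(motion="-1 0 0 -0.003 0; -1 0 0 0 0; -1 0 0 0 0")

```text
t: 5.05
position: [0.5732, 0.2805, 0.1825]
tool_rot: [0.47, -0.527, 0.528, -0.471]
ft_force: [-4.6, -0.1, 13.2]
opening: 0.0004
```

Request:
step_arm(motion="-1 0 0 -0.002 0; -1 0 0 0 0; -1 0 0 0 0; -1 0 0 0 0")

```text
t: 5.45
position: [0.5736, 0.2807, 0.182]
tool_rot: [0.47, -0.527, 0.528, -0.472]
ft_force: [-6.4, -1.3, 18.7]
opening: 0.0003
```

```bash
python3 -c "
from h import *
zoom('d9.png')"
```

```text
5.45 [0.5736 0.2807 0.182 ] jaw -6.5 tilt [-0.001 -1.     0.003] F [-6.4 -1.3 18.7] op 0.0003
```

View pics/d9.png

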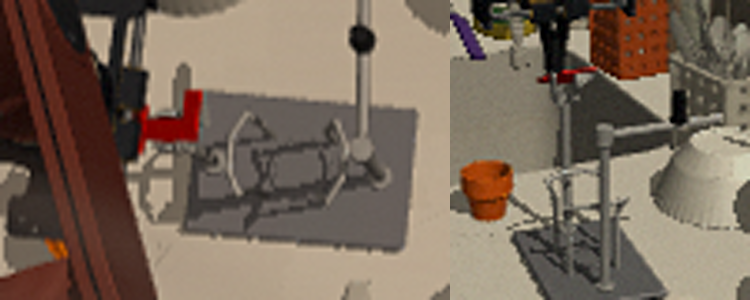

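Request:
step_arm(motion="-1 0 0 0.015 0; -1 0 0 0.03 0; -1 -0.02 -0.02 0.04 0; 1 -0.03 -0.045 0 0; 1 -0.03 -0.045 0 0")

```text
t: 6.05
position: [0.4971, 0.1763, 0.264]
tool_rot: [0.471, -0.527, 0.528, -0.472]
ft_force: [0.5, -1.2, 1.0]
opening: 0.0095
```

Request:
step_arm(motion="1 -0.02 -0.045 0 0; 1 -0.02 -0.045 0 0; 1 -0.015 -0.045 0 0; 1 0 -0.04 0 0; 1 0 -0.02 0 0")

```text
t: 6.55
position: [0.4414, -0.0208, 0.2628]
tool_rot: [0.47, -0.528, 0.529, -0.47]
ft_force: [0.4, 0.3, 0.0]
opening: 0.0485
```

Request:
step_arm(motion="1 0 0 -0.03 0; 1 0 0 -0.03 0; 1 0 0 0 0;1 0 0 0 0")

```text
t: 6.95
position: [0.4418, -0.0179, 0.2029]
tool_rot: [-0.471, 0.528, -0.527, 0.47]
ft_force: [0.3, -0.6, 1.2]
opening: 0.0803
```

```bash
cat >> h.py <<'E'
def mark(f,pts,tb,sb,cols=((0,255,0),(0,0,255),(255,255,0),(255,0,255))):
    st();o=[]
    for n,b in(('top',tb),('scene',sb)):
        c=arm.camera(n);im=np.ascontiguousarray(c['color'][:,:,::-1]);u0,v0,w,h=b;k=390/w
        im=cv2.resize(im[v0:v0+h,u0:u0+w],(390,int(h*k)),interpolation=2)
        for i,p in enumerate(pts):
            q=(w2px(c,p)+.5-[u0,v0])*k;cv2.circle(im,tuple(int(round(t)) for t in q),3,cols[i%4],1)
        o.append(im)
    H=max(x.shape[0] for x in o);o=[cv2.copyMakeBorder(x,0,H-x.shape[0],0,10,0) for x in o]
    cv2.imwrite('pics/'+f,np.hstack(o))
E
python3 -c "
from h import *
p=arm.observe()['position']
d=np.array([np.cos(-.1135),np.sin(-.1135),0])
mark('e1.png',[p,p-[0,0,.017],p+[0,0,.014],(.434,-.031,.06)],(230,160,160,120),(220,100,160,170))"
```

```text
6.95 [ 0.4418 -0.0179  0.2029] jaw -6.5 tilt [ 0.    -1.    -0.002] F [ 0.3 -0.6  1.2] op 0.0803
```

View pics/e1.png

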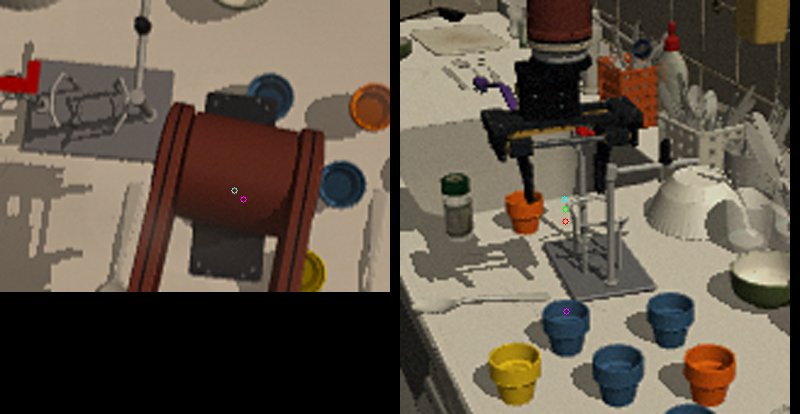

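Request:
step_arm(motion="1 -0.004 -0.006 -0.04 0; 1 -0.004 -0.007 -0.04 0; 1 0 0 -0.04 0;1 0 0 0 0;1 0 0 0 0")

```text
t: 7.55
position: [0.4351, -0.0309, 0.0845]
tool_rot: [0.471, -0.527, 0.528, -0.471]
ft_force: [0.4, -0.0, 0.9]
opening: 0.0869
```

```bash
python3 -c "
from h import *
p=arm.observe()['position']
d=np.array([np.cos(-.1135),np.sin(-.1135),0])
p=p+[0,0,.014]
mark('e2.png',[p-d*.0435,p+d*.0435,(.434,-.031,.06)],(280,180,80,80),(245,160,100,110))"
```

```text
7.55 [ 0.4351 -0.0309  0.0845] jaw -6.5 tilt [ 0.    -1.     0.001] F [ 0.4 -0.   0.9] op 0.0869
```

View pics/e2.png

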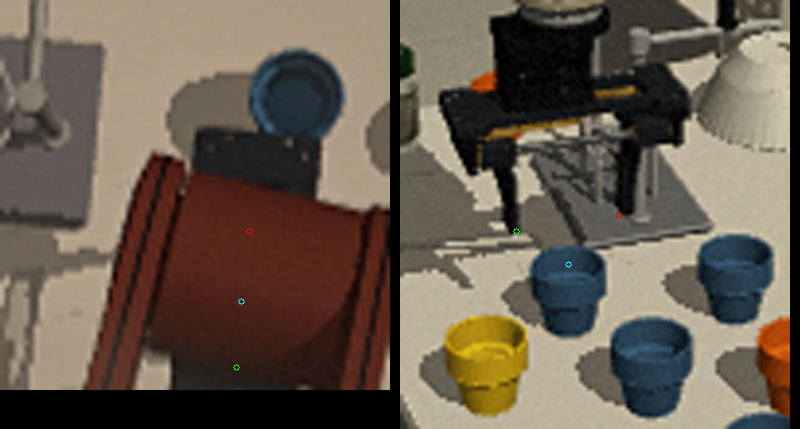

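Request:
step_arm(motion="1 -0.001 0 -0.03 0; 1 0 0 -0.025 0; 1 0 0 -0.01 0;1 0 0 0 0;1 0 0 0 0")

```text
t: 8.15
position: [0.4348, -0.0312, 0.0198]
tool_rot: [0.47, -0.527, 0.528, -0.471]
ft_force: [0.1, -0.1, -0.5]
opening: 0.0871
```

```bash
python3 -c "
from h import *
p=arm.observe()['position']
d=np.array([np.cos(-.1135),np.sin(-.1135),0])
p=p+[0,0,.014]
mark('e3.png',[p-d*.0435,p+d*.0435,(.434,-.031,.06)],(280,180,80,80),(245,160,100,110))"
```

```text
8.15 [ 0.4348 -0.0312  0.0198] jaw -6.5 tilt [ 0.    -1.     0.002] F [ 0.1 -0.1 -0.5] op 0.0871
```

View pics/e3.png

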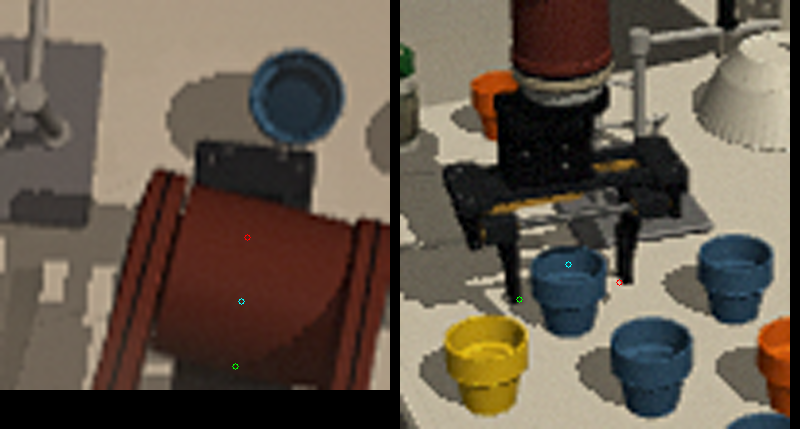

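Request:
step_arm(motion="-1 0 0 0 0; -1 0 0 0 0; -1 0 0 0 0;-1 0 0 0 0;-1 0 0 0 0")

```text
t: 8.75
position: [0.4334, -0.0309, 0.0182]
tool_rot: [0.471, -0.528, 0.528, -0.471]
ft_force: [-0.7, 0.3, 1.5]
opening: 0.063
```

Request:
step_arm(motion="-1 0 0 0.01 0; -1 0 0 0.02 0; -1 0 0 0.03 0;-1 0 0 0 0;-1 0 0 0 0")

```text
t: 9.25
position: [0.4337, -0.031, 0.0787]
tool_rot: [0.47, -0.527, 0.528, -0.471]
ft_force: [-0.0, -0.2, -2.1]
opening: 0.0627
```

```bash
python3 -c "
from h import *
p=arm.observe()['position']
d=np.array([np.cos(-.1135),np.sin(-.1135),0])
p=p+[0,0,.014]
mark('e4.png',[p-d*.032,p+d*.032],(280,180,80,80),(245,160,100,110))"
```

```text
9.25 [ 0.4337 -0.031   0.0787] jaw -6.5 tilt [ 0.    -1.     0.002] F [-0.  -0.2 -2.1] op 0.0627
```

View pics/e4.png

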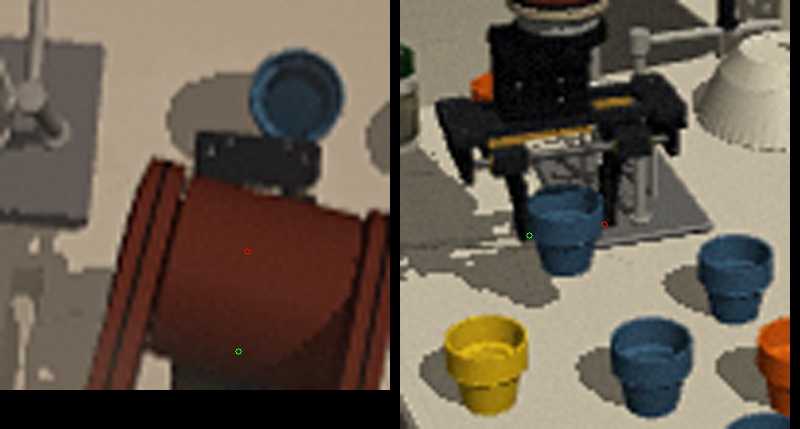

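Request:
step_arm(motion="-1 0 0.02 0.035 0; -1 0 0.045 0.035 0; -1 0 0.045 0 0;-1 0 0.045 0 0;-1 0 0.045 0 0")

```text
t: 9.85
position: [0.4322, 0.165, 0.1427]
tool_rot: [-0.471, 0.528, -0.527, 0.47]
ft_force: [0.5, -0.3, -2.3]
opening: 0.063
```

Request:
step_arm(motion="-1 0 0.005 0 0; -1 0 0 0 0;-1 0 0 0 0")

```text
t: 10.15
position: [0.4325, 0.1677, 0.1426]
tool_rot: [-0.472, 0.528, -0.527, 0.47]
ft_force: [-0.3, -0.7, -0.9]
opening: 0.0628
```

Request:
step_arm(motion="-1 0.03 0 0 0; -1 0.03 -0.001 0 0;-1 0.03 -0.001 0 0;-1 0.026 -0.001 0 0;-1 0.01 -0.001 0 0")

```text
t: 10.65
position: [0.5613, 0.1622, 0.1433]
tool_rot: [0.47, -0.528, 0.529, -0.47]
ft_force: [-0.8, -0.3, -1.4]
opening: 0.0621
```

Request:
step_arm(motion="-1 0 0 0 0; -1 0 0 0 0;-1 0 0 0 0")

```text
t: 10.95
position: [0.558, 0.1643, 0.1435]
tool_rot: [-0.471, 0.528, -0.527, 0.47]
ft_force: [-0.4, -0.8, -1.7]
opening: 0.0627
```

```bash
cat >> h.py <<'E'
TB=(230,160,80,80);SB=(260,140,90,100)
def cupmarks(z0):
    p=arm.observe()['position']
    return circ(p[0],p[1],p[2]-z0,.0205)[::6]
E
python3 -c "
from h import *
p=arm.observe()['position']
mark('e5.png',cupmarks(.0185)+[(.5589,.1639,.012)],TB,SB)"
```

```text
10.95 [0.558  0.1643 0.1435] jaw -6.5 tilt [ 0.    -1.    -0.001] F [-0.4 -0.8 -1.7] op 0.0627
```

View pics/e5.png

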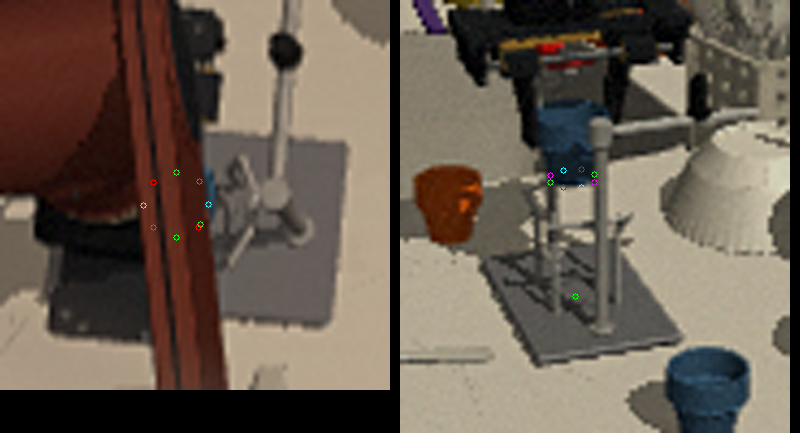

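```bash
python3 -c "
from h import *
mark('e6.png',cupmarks(.0185)+[(.5589,.1639,.012)],(255,180,40,50),(280,165,40,50))"
```

```text
11.05 [0.5584 0.1647 0.1438] jaw -6.5 tilt [ 0. -1. -0.] F [ 0.5  0.2 -2.4] op 0.063
```

View pics/e6.png

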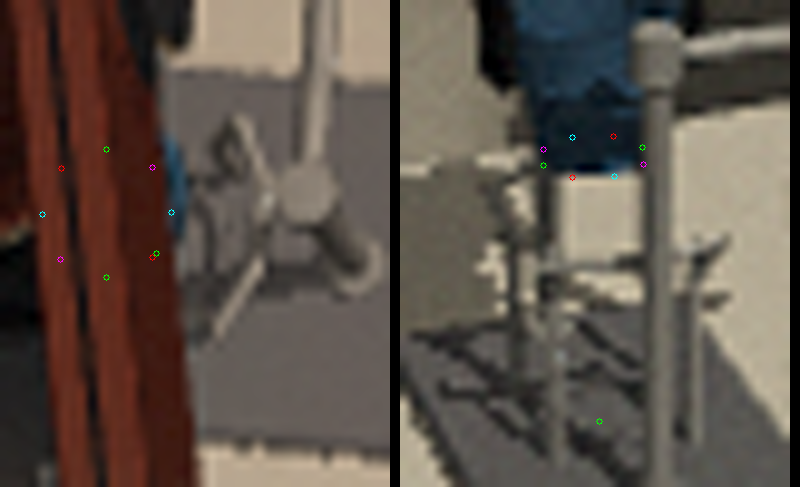

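```bash
python3 -c "
from h import *
import sys
q=[.5589,.1639,-.1138]
def W(p): return np.array([q[0]+np.cos(q[2])*p[0]-np.sin(q[2])*p[1],q[1]+np.sin(q[2])*p[0]+np.cos(q[2])*p[1],p[2]])
o=[]
for n,b in (('top',(232,178,78,56)),('scene',(270,140,60,90))):
    c=arm.camera(n);im=cv2.imread('pics/%s0.png'%n);u,v,w,h=b;k=8 if n=='top' else 6.5
    k=5 if n=='top' else 6.5
    im=cv2.resize(im[v:v+h,u:u+w],None,fx=k,fy=k,interpolation=2)
    def L(pts,col=(0,255,0)):
        z=[((w2px(c,W(p))+.5-[u,v])*k) for p in pts]
        cv2.polylines(im,[np.round(z).astype(np.int32).reshape(-1,1,2)],False,col,1)
    L([(.065,.1,.012),(.065,-.1,.012),(-.065,-.1,.012),(-.065,.1,.012),(.065,.1,.012)])
    L([(.065,-.1,0),(-.065,-.1,0),(-.065,.1,0)],(255,255,0))
    L([(.024*np.cos(t),.024*np.sin(t),.017) for t in np.linspace(0,6.3,40)],(255,0,255))
    for sx in(1,-1):
        for sy in(1,-1): L([(sx*.028,sy*.028,.012),(sx*.028,sy*.048,.105)],(0,0,255))
    L([(0,-.072,.012),(0,-.072,.204)]);L([(0,.078,.012),(0,.078,.213)])
    o.append(im)
H=max(x.shape[0] for x in o)
cv2.imwrite('pics/e7.png',np.hstack([cv2.copyMakeBorder(x,0,H-x.shape[0],0,5,0) for x in o]))
"
```

```text
(no output)
```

View pics/e7.png

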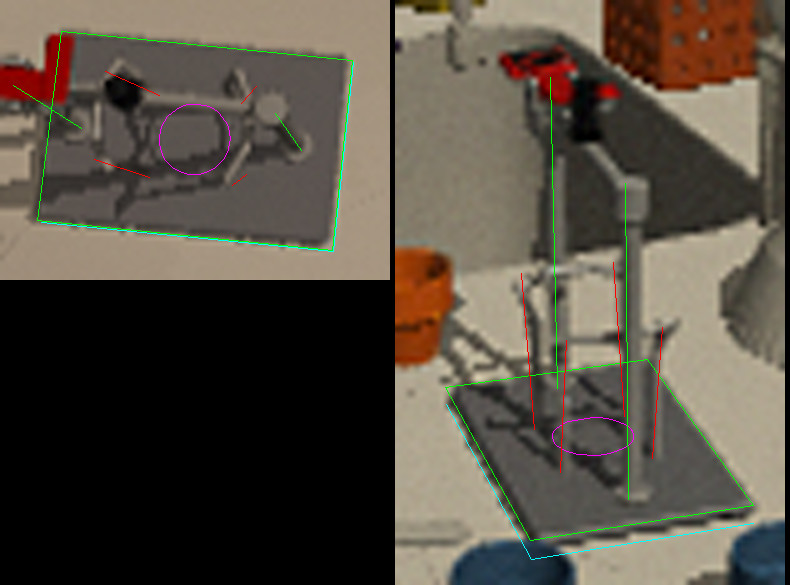

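```bash
cat > fit.py <<'E'
from h import *
from scipy.ndimage import map_coordinates
from scipy.optimize import minimize
C={n:arm.camera(n) for n in('top','scene')}
G={n:cv2.GaussianBlur(cv2.imread('pics/%s0.png'%n,0).astype(np.float32),(0,0),.8) for n in C}
def W(q,p): return np.array([q[0]+np.cos(q[2])*p[0]-np.sin(q[2])*p[1],q[1]+np.sin(q[2])*p[0]+np.cos(q[2])*p[1],p[2]])
base=[(.065,.1),(.065,-.1),(-.065,-.1),(-.065,.1)]
def score(q,ns):
    s=0
    for n in ns:
        pts=np.array([w2px(C[n],W(q,(*b,z))) for b in base for z in((0,.012))],np.float32)
        h=cv2.convexHull(pts)[:,0];c=h.mean(0);v=[]
        for a,b in zip(h,np.roll(h,-1,0)):
            L=np.linalg.norm(b-a)
            if L<8: continue
            t=np.linspace(.04,.96,int(L*3))[:,None];m=a+(b-a)*t;nn=np.array([b[1]-a[1],a[0]-b[0]])/L
            if nn@(m.mean(0)-c)<0: nn=-nn
            f=lambda k: map_coordinates(G[n],(m+nn*k)[:,::-1].T,order=1)
            d=f(1)-f(-1);v.append(np.clip(d,0,60).sum())
        s+=sum(v)/100
    return -s
if __name__=='__main__':
    for ns in(('top',),('scene',),('top','scene')):
        best=None
        for dx in(-.003,0,.003):
            for dy in(-.003,0,.003):
                r=minimize(score,[.5589+dx,.1639+dy,-.1138],args=(ns,),method='Nelder-Mead',options=dict(initial_simplex=np.array([.5589+dx,.1639+dy,-.1138])+np.array([[0,0,0],[.003,0,0],[0,.003,0],[0,0,.02]])))
                if best is None or r.fun<best.fun: best=r
        print(ns,best.x.round(4),best.fun)
E
python3 fit.py
```

```text
('top',) [ 0.5601  0.1681 -0.1038] -247.53277587890625
('scene',) [ 0.5602  0.1671 -0.0977] -168.60195922851562
('top', 'scene') [ 0.5602  0.1678 -0.1044] -414.80224609375
```

Request:
step_arm(motion="-1 0.002 0.003 -0.02 0; -1 0 0 -0.025 0;-1 0 0 -0.025 0;-1 0 0 -0.015 0;-1 0 0 0 0")

```text
t: 11.85
position: [0.559, 0.1673, 0.056]
tool_rot: [-0.472, 0.529, -0.527, 0.469]
ft_force: [-0.8, 0.1, -1.9]
opening: 0.0629
```

Request:
step_arm(motion="-1 0 0 -0.01 0; -1 0 0 -0.008 0;-1 0 0 -0.004 0;-1 0 0 0 0")

```text
t: 12.25
position: [0.561, 0.1675, 0.0364]
tool_rot: [-0.471, 0.528, -0.528, 0.47]
ft_force: [1.3, -0.0, -1.3]
opening: 0.0627
```

```bash
python3 -c "
from h import *
mark('e8.png',cupmarks(.0185)+[(.5602,.1675,.012)],(235,165,80,80),SB)"
```

```text
12.25 [0.561  0.1675 0.0364] jaw -6.5 tilt [ 0.    -1.    -0.001] F [ 1.3 -0.  -1.3] op 0.0627
```

View pics/e8.png

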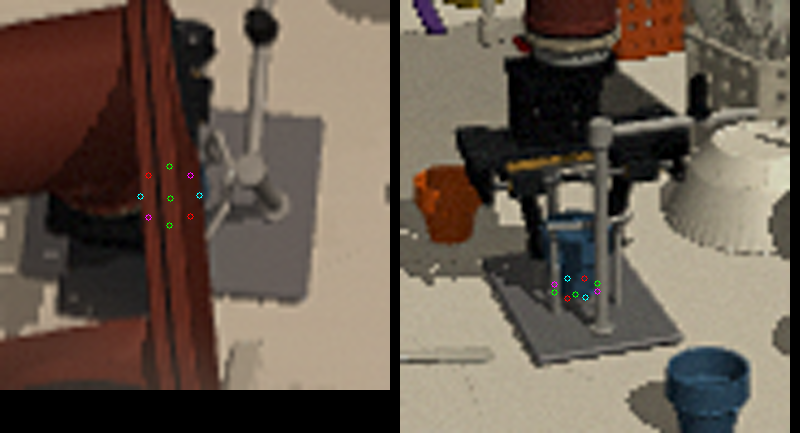

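Down the last few mm watching force.

Request:
step_arm(motion="-1 0 0 -0.003 0; -1 0 0 -0.002 0;-1 0 0 0 0;-1 0 0 0 0")

```text
t: 12.75
position: [0.5612, 0.1676, 0.0317]
tool_rot: [-0.471, 0.528, -0.528, 0.471]
ft_force: [-0.1, -0.5, -1.8]
opening: 0.0626
```

Request:
step_arm(motion="-1 0 0 -0.002 0;-1 0 0 0 0;-1 0 0 0 0")

```text
t: 13.05
position: [0.5617, 0.1677, 0.0303]
tool_rot: [0.47, -0.528, 0.528, -0.471]
ft_force: [-0.7, 0.4, 2.0]
opening: 0.0629
```

Request:
step_arm(motion="1 0 0 0 0;1 0 0 0 0;1 0 0 0 0;1 0 0 0 0;1 0 0 0 0")

```text
t: 13.55
position: [0.5612, 0.1675, 0.0296]
tool_rot: [-0.471, 0.528, -0.528, 0.471]
ft_force: [-0.6, 0.2, 0.3]
opening: 0.0859
```

Request:
step_arm(motion="1 0 0 0.02 0;1 0 0 0.04 0;1 0 0 0.045 0;1 0 0 0.045 0;1 0 0 0.045 0")

```text
t: 14.05
position: [0.5609, 0.1675, 0.2265]
tool_rot: [-0.471, 0.528, -0.528, 0.471]
ft_force: [1.4, 0.5, -0.5]
opening: 0.0872
```

Request:
step_arm(motion="1 0 -0.045 0.02 0;1 0 -0.045 0 0;1 0 -0.045 0 0;1 0 -0.045 0 0;1 0 -0.045 0 0")

```text
t: 14.55
position: [0.561, -0.0591, 0.245]
tool_rot: [0.471, -0.527, 0.528, -0.471]
ft_force: [0.3, 0.5, 0.1]
opening: 0.0872
```

```bash
python3 -c "
from h import *
mark('f1.png',[],(235,165,80,80),SB)
for n in('top','scene'):
    c=arm.camera(n); print(n)
    for r in cups(c):
        if abs(r[1]/r[2]-1)<.4: print(r)"
```

```text
14.55 [ 0.561  -0.0591  0.245 ] jaw -6.5 tilt [ 0.    -1.     0.001] F [0.3 0.5 0.1] op 0.0872
top
(array([0.5628, 0.1704]), 288, 321, (267, 203))
(array([ 0.4704, -0.3096]), 226, 342, (414, 229))
scene
(array([ 0.5708, -0.0722]), 321, 371, (331, 230))
(array([ 0.4512, -0.1642]), 400, 453, (309, 253))
(array([ 0.473 , -0.3151]), 498, 558, (339, 279))
```

View pics/f1.png

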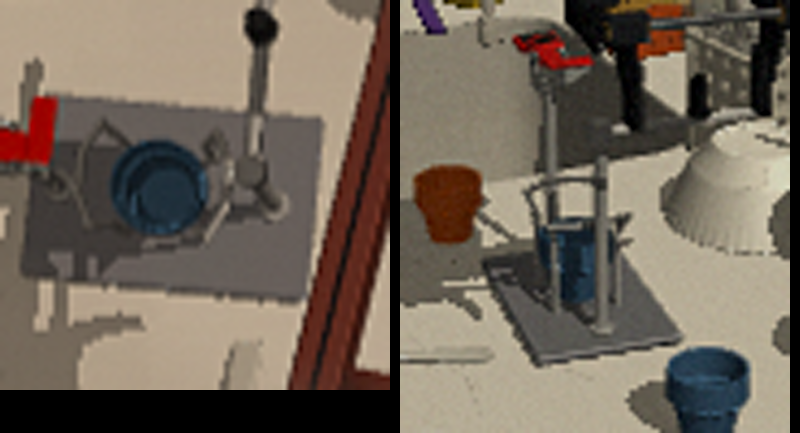

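Request:
step_arm(motion="1 0.005 -0.006 -0.04 0;1 0.005 -0.0065 -0.045 0;1 0 0 -0.045 0;1 0 0 -0.03 0;1 0 0 0 0")

```text
t: 15.25
position: [0.567, -0.0671, 0.0793]
tool_rot: [-0.473, 0.53, -0.524, 0.469]
ft_force: [-0.3, 0.9, -0.6]
opening: 0.0871
```

```bash
cat >> h.py <<'E'
def tips(f,sb,tb=(330,180,80,80),op=.0435):
    p=arm.observe()['position']+[0,0,.014];d=np.array([np.cos(-.1135),np.sin(-.1135),0])
    mark(f,[p-d*op,p+d*op],tb,sb)
E
python3 -c "
from h import *
tips('f2.png',(290,170,90,100))"
```

```text
15.25 [ 0.567  -0.0671  0.0793] jaw -6.4 tilt [-0.002 -1.    -0.01 ] F [-0.3  0.9 -0.6] op 0.0871
```

View pics/f2.png

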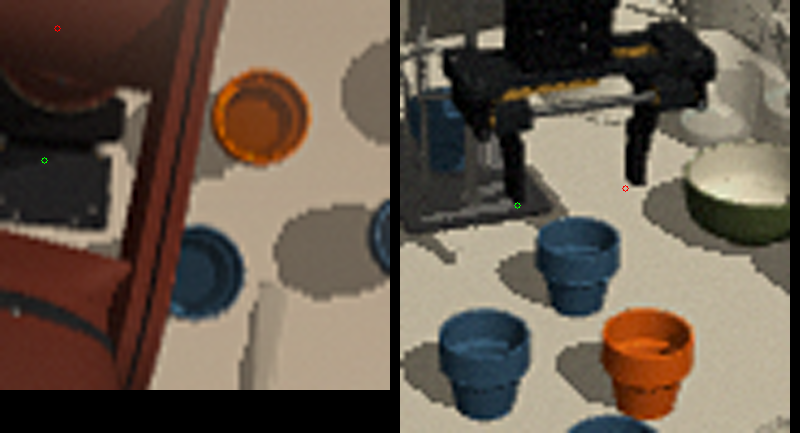

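Request:
step_arm(motion="1 0.004 -0.0046 0 0;1 0 0 -0.02 0;1 0 0 -0.025 0;1 0 0 -0.014 0;1 0 0 0 0")

```text
t: 15.85
position: [0.5748, -0.0744, 0.0251]
tool_rot: [-0.471, 0.528, -0.527, 0.47]
ft_force: [-0.6, -0.2, -0.0]
opening: 0.0866
```

```bash
python3 -c "
from h import *
tips('f3.png',(290,170,90,100))"
```

```text
15.85 [ 0.5748 -0.0744  0.0251] jaw -6.5 tilt [-0.    -1.    -0.002] F [-0.6 -0.2 -0. ] op 0.0866
```

View pics/f3.png

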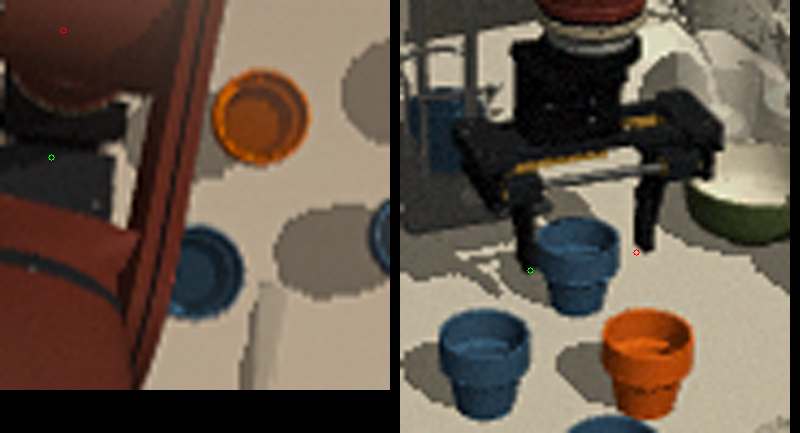

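Request:
step_arm(motion="1 -0.0038 0.0027 -0.003 0;1 0 0 -0.003 0;1 0 0 0 0")

```text
t: 16.25
position: [0.5714, -0.0717, 0.0199]
tool_rot: [0.471, -0.528, 0.528, -0.471]
ft_force: [-0.2, -0.3, 0.0]
opening: 0.0868
```

Request:
step_arm(motion="-1 0 0 0 0; -1 0 0 0 0; -1 0 0 0 0;-1 0 0 0 0;-1 0 0 0 0")

```text
t: 16.75
position: [0.5715, -0.0718, 0.0198]
tool_rot: [-0.471, 0.528, -0.528, 0.471]
ft_force: [-0.6, -0.3, 1.5]
opening: 0.0643
```

Request:
step_arm(motion="-1 0 0 0.01 0; -1 0 0 0.03 0; -1 0 0 0.04 0;-1 -0.02 0 0.04 0;-1 -0.03 0.02 0 0")

```text
t: 17.25
position: [0.5266, -0.0544, 0.1474]
tool_rot: [0.468, -0.524, 0.532, -0.473]
ft_force: [1.1, 0.3, -1.1]
opening: 0.0642
```

```bash
python3 -c "
from h import *
tips('f4.png',(270,130,110,120))"
```

```text
17.25 [ 0.5266 -0.0544  0.1474] jaw -6.6 tilt [ 0.002 -1.     0.013] F [ 1.1  0.3 -1.1] op 0.0642
```

View pics/f4.png

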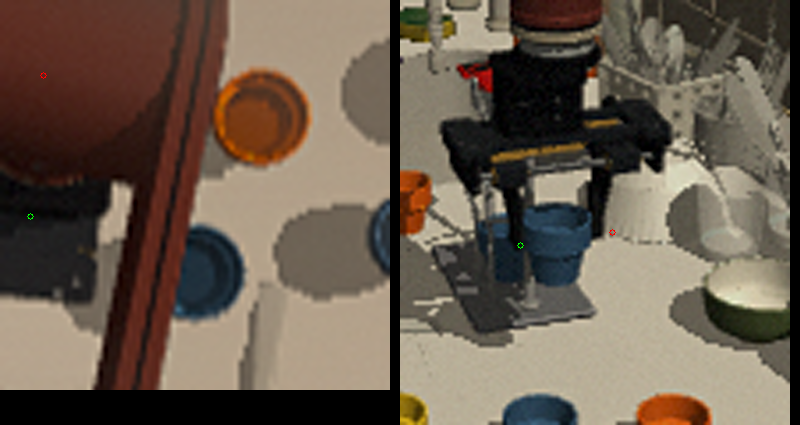

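Request:
step_arm(motion="-1 0 0 0.048 0; -1 0 0 0.048 0; -1 0.005 0.035 0.01 0;-1 0.008 0.045 0 0;-1 0.008 0.045 0 0")

```text
t: 17.85
position: [0.5432, 0.074, 0.2469]
tool_rot: [0.47, -0.528, 0.529, -0.471]
ft_force: [-0.1, -0.5, -2.3]
opening: 0.0645
```

Request:
step_arm(motion="-1 0.008 0.045 0 0; -1 0.003 0.035 0 0; -1 0 0.015 0 0;-1 0 0 0 0;-1 0 0 0 0")

```text
t: 18.35
position: [0.5533, 0.1675, 0.2455]
tool_rot: [0.471, -0.527, 0.528, -0.47]
ft_force: [0.6, -0.1, -0.8]
opening: 0.0641
```

Request:
step_arm(motion="-1 0.007 0 -0.02 0; -1 0 0 -0.04 0; -1 0 0 -0.04 0;-1 0 0 -0.03 0;-1 0 0 0 0")

```text
t: 18.85
position: [0.5565, 0.1655, 0.1104]
tool_rot: [-0.473, 0.53, -0.526, 0.467]
ft_force: [-0.7, 0.6, -1.1]
opening: 0.0643
```

Request:
step_arm(motion="-1 0 0 0 0; -1 0 0 0 0")

```text
t: 19.05
position: [0.5625, 0.1677, 0.1185]
tool_rot: [0.469, -0.527, 0.529, -0.472]
ft_force: [-0.4, -0.6, -1.7]
opening: 0.064
```

```bash
python3 -c "
from h import *
mark('f5.png',cupmarks(.0198)+circ(.5607,.1675,.072,.03)[::6],(235,165,80,80),(270,140,60,80))"
```

```text
19.05 [0.5625 0.1677 0.1185] jaw -6.6 tilt [-0.001 -1.     0.004] F [-0.4 -0.6 -1.7] op 0.064
```

View pics/f5.png

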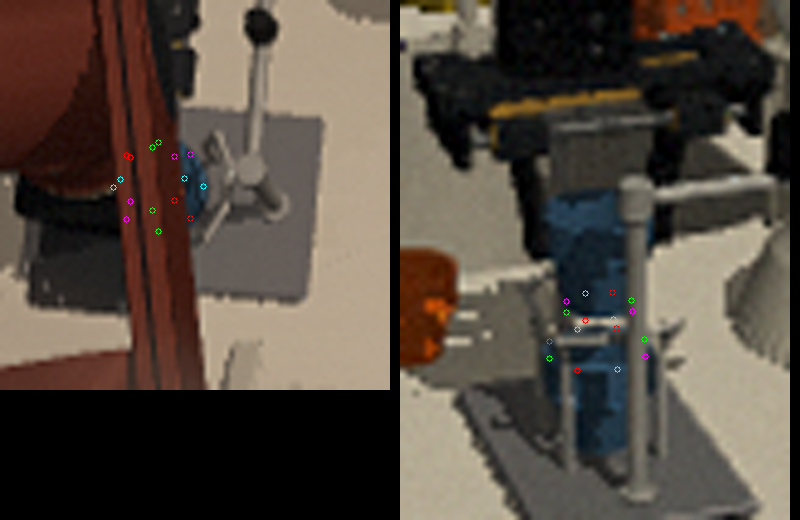

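Request:
step_arm(motion="-1 -0.001 0 -0.015 0; -1 0 0 -0.015 0; -1 0 0 -0.01 0;-1 0 0 -0.008 0;-1 0 0 0 0")

```text
t: 19.65
position: [0.5581, 0.168, 0.0656]
tool_rot: [-0.472, 0.528, -0.527, 0.47]
ft_force: [-0.2, -0.2, -1.7]
opening: 0.0647
```

Request:
step_arm(motion="-1 0 0 -0.005 0; -1 0 0 -0.003 0; -1 0 0 0 0; -1 0 0 0 0")

```text
t: 20.05
position: [0.5596, 0.1682, 0.06]
tool_rot: [0.471, -0.528, 0.528, -0.471]
ft_force: [-0.1, 0.3, -1.3]
opening: 0.0643
```

Request:
step_arm(motion="-1 0 0 -0.002 0; -1 0 0 0 0; -1 0 0 0 0")

```text
t: 20.35
position: [0.5599, 0.1682, 0.0582]
tool_rot: [0.47, -0.528, 0.528, -0.471]
ft_force: [0.5, 0.1, -0.2]
opening: 0.0642
```

Request:
step_arm(motion="-1 0 0 -0.001 0; -1 0 0 0 0; -1 0 0 0 0")

```text
t: 20.65
position: [0.56, 0.1682, 0.0579]
tool_rot: [0.47, -0.527, 0.528, -0.471]
ft_force: [-0.9, -0.9, 5.5]
opening: 0.0638
```

Seated. Release and lift, go toward C (.4513,-.164).

Request:
step_arm(motion="1 0 0 0 0;1 0 0 0 0;1 0 0 0 0;1 0 0 0 0;1 0 0 0 0")

```text
t: 21.15
position: [0.5593, 0.1681, 0.0565]
tool_rot: [-0.471, 0.528, -0.528, 0.471]
ft_force: [0.2, -0.5, -0.2]
opening: 0.0862
```

Request:
step_arm(motion="1 0 0 0.02 0;1 0 0 0.04 0;1 0 0 0.045 0;1 0 0 0.045 0;1 0 0 0.04 0")

```text
t: 21.65
position: [0.5596, 0.1682, 0.2492]
tool_rot: [0.47, -0.527, 0.528, -0.471]
ft_force: [0.7, -0.9, -0.2]
opening: 0.0868
```

Request:
step_arm(motion="1 -0.01 -0.045 0.015 0;1 -0.015 -0.045 0 0;1 -0.015 -0.045 0 0;1 -0.015 -0.045 0 0;1 -0.015 -0.045 0 0")

```text
t: 22.15
position: [0.4886, -0.0583, 0.2619]
tool_rot: [0.471, -0.527, 0.528, -0.471]
ft_force: [0.6, -0.7, 0.9]
opening: 0.0871
```

Request:
step_arm(motion="1 -0.015 -0.045 0 0;1 -0.015 -0.03 -0.02 0;1 0 -0.01 -0.02 0;1 0 0 0 0;1 0 0 0 0")

```text
t: 22.65
position: [0.4593, -0.1415, 0.2219]
tool_rot: [-0.471, 0.528, -0.527, 0.471]
ft_force: [-0.4, -1.4, 0.0]
opening: 0.087
```

```bash
python3 -c "
from h import *
mark('f6.png',[],(235,165,80,80),SB)
for n in('top','scene'):
    c=arm.camera(n); print(n)
    for r in cups(c):
        if abs(r[1]/r[2]-1)<.4: print(r)"
```

```text
22.65 [ 0.4593 -0.1415  0.2219] jaw -6.6 tilt [-0.001 -1.    -0.001] F [-0.4 -1.4  0. ] op 0.087
top
(array([0.5637, 0.1722]), 326, 321, (266, 203))
scene
(array([ 0.4512, -0.1643]), 398, 453, (309, 253))
(array([ 0.473 , -0.3151]), 498, 558, (339, 279))
```

View pics/f6.png

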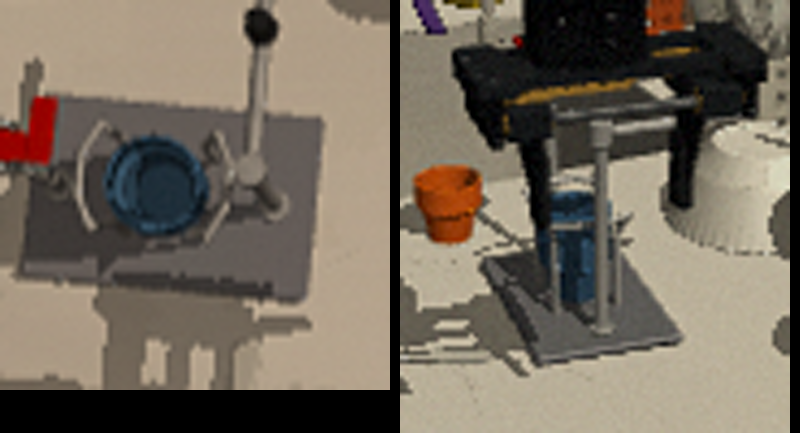

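Request:
step_arm(motion="1 -0.004 -0.011 -0.03 0;1 -0.004 -0.011 -0.035 0;1 0 0 -0.035 0;1 0 0 -0.03 0;1 0 0 -0.01 0")

```text
t: 23.35
position: [0.4499, -0.1622, 0.0791]
tool_rot: [-0.471, 0.529, -0.526, 0.47]
ft_force: [0.1, 1.2, 0.1]
opening: 0.0872
```

Request:
step_arm(motion="1 0 0 0 0;1 0 0 0 0")

```text
t: 23.55
position: [0.4528, -0.1641, 0.0834]
tool_rot: [0.471, -0.527, 0.528, -0.471]
ft_force: [-0.4, -0.3, -0.1]
opening: 0.0871
```

```bash
python3 -c "
from h import *
tips('f7.png',(270,190,90,100),(340,190,80,80))"
```

```text
23.55 [ 0.4528 -0.1641  0.0834] jaw -6.5 tilt [ 0.001 -1.     0.002] F [-0.4 -0.3 -0.1] op 0.0871
```

View pics/f7.png

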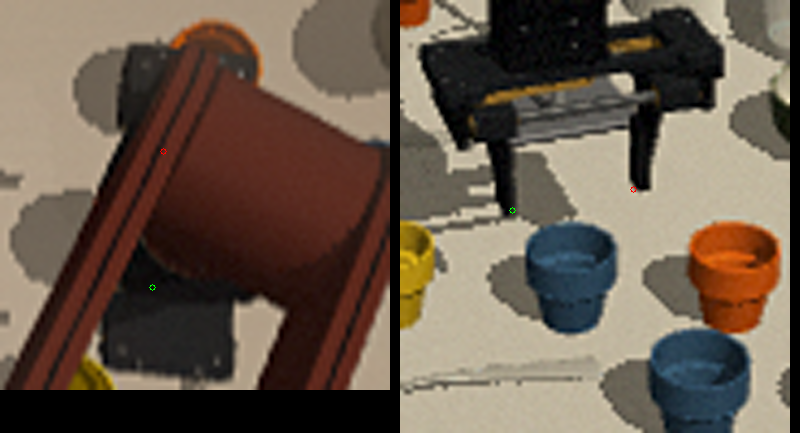

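Request:
step_arm(motion="1 -0.001 0.0005 -0.02 0;1 0 0 -0.025 0;1 0 0 -0.019 0;1 0 0 0 0;1 0 0 0 0")

```text
t: 24.15
position: [0.4513, -0.1637, 0.019]
tool_rot: [0.471, -0.527, 0.528, -0.471]
ft_force: [0.3, -0.2, 0.4]
opening: 0.0869
```

```bash
python3 -c "
from h import *
tips('f8.png',(270,190,90,100),(340,190,80,80))"
```

```text
24.15 [ 0.4513 -0.1637  0.019 ] jaw -6.5 tilt [ 0.001 -1.     0.001] F [ 0.3 -0.2  0.4] op 0.0869
```

View pics/f8.png

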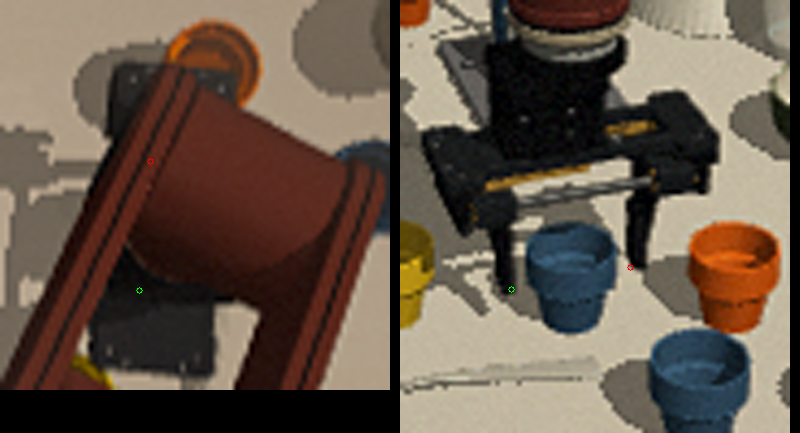

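Request:
step_arm(motion="-1 0 0 0 0; -1 0 0 0 0; -1 0 0 0 0;-1 0 0 0 0;-1 0 0 0 0")

```text
t: 24.75
position: [0.4508, -0.1635, 0.0181]
tool_rot: [0.471, -0.527, 0.528, -0.471]
ft_force: [0.5, 1.5, 3.1]
opening: 0.0635
```

Request:
step_arm(motion="-1 0 0 0.01 0; -1 0 0 0.03 0; -1 0 0 0.045 0;-1 0 0.01 0.045 0;-1 0.01 0.04 0.045 0")

```text
t: 25.25
position: [0.4585, -0.122, 0.1876]
tool_rot: [0.47, -0.528, 0.529, -0.47]
ft_force: [1.4, 0.7, -2.9]
opening: 0.0633
```

Request:
step_arm(motion="-1 0.015 0.04 0.045 0; -1 0.015 0.045 0.01 0; -1 0.015 0.045 0 0;-1 0.015 0.045 0 0;-1 0.015 0.045 0 0")

```text
t: 25.75
position: [0.5307, 0.0936, 0.2314]
tool_rot: [0.471, -0.528, 0.528, -0.471]
ft_force: [0.7, -0.5, -1.1]
opening: 0.0633
```

```bash
python3 -c "
from h import *
mark('f9.png',[],(235,165,80,80),(260,100,110,120))"
```

```text
25.75 [0.5307 0.0936 0.2314] jaw -6.5 tilt [ 0. -1.  0.] F [ 0.7 -0.5 -1.1] op 0.0633
```

View pics/f9.png

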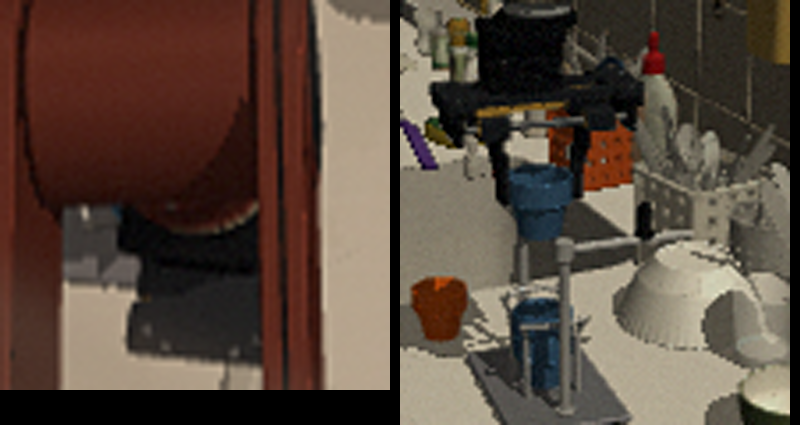

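Request:
step_arm(motion="-1 0.01 0.035 0 0; -1 0.012 0.03 0 0; -1 0.007 0.01 0 0;-1 0 0 0 0;-1 0 0 0 0")

```text
t: 26.35
position: [0.5593, 0.1658, 0.2306]
tool_rot: [-0.471, 0.528, -0.528, 0.47]
ft_force: [0.2, -0.4, -2.3]
opening: 0.0633
```

Request:
step_arm(motion="-1 0 0 -0.03 0; -1 0 0 -0.035 0; -1 0 0 -0.02 0;-1 0 0 0 0;-1 0 0 0 0")

```text
t: 26.85
position: [0.5597, 0.1656, 0.1464]
tool_rot: [-0.471, 0.528, -0.528, 0.47]
ft_force: [0.5, 0.7, -1.1]
opening: 0.0632
```

```bash
python3 -c "
from h import *
mark('f10.png',cupmarks(.0182)+circ(.5607,.1675,.098,.03)[::6],(235,165,80,80),(270,140,60,80))"
```

```text
26.85 [0.5597 0.1656 0.1464] jaw -6.6 tilt [ 0. -1. -0.] F [ 0.5  0.7 -1.1] op 0.0632
```

View pics/f10.png

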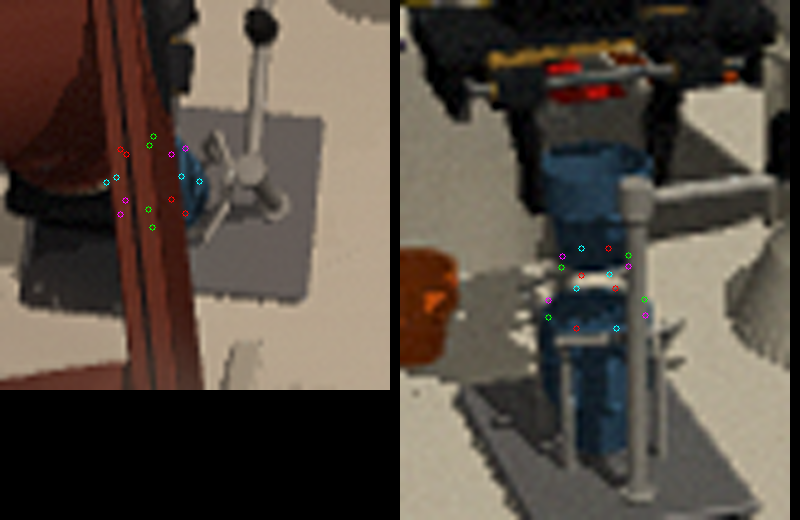

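Well aligned; insert.

Request:
step_arm(motion="-1 0.001 0.002 -0.015 0; -1 0 0 -0.015 0; -1 0 0 -0.015 0;-1 0 0 -0.01 0;-1 0 0 0 0")

```text
t: 27.45
position: [0.5588, 0.1683, 0.0879]
tool_rot: [-0.472, 0.529, -0.527, 0.469]
ft_force: [-0.3, -0.4, -2.0]
opening: 0.0631
```

Request:
step_arm(motion="-1 0 0 -0.004 0;-1 0 0 -0.003 0;-1 0 0 0 0;-1 0 0 0 0")

```text
t: 27.85
position: [0.561, 0.1686, 0.0842]
tool_rot: [0.471, -0.528, 0.528, -0.471]
ft_force: [-0.3, -0.9, -1.8]
opening: 0.0631
```

Request:
step_arm(motion="-1 0 0 -0.002 0;-1 0 0 0 0;-1 0 0 0 0")

```text
t: 28.15
position: [0.5611, 0.1687, 0.0824]
tool_rot: [0.47, -0.527, 0.528, -0.471]
ft_force: [-1.4, -0.7, 1.1]
opening: 0.0631
```

Request:
step_arm(motion="-1 0 0 -0.0015 0;-1 0 0 0 0;-1 0 0 0 0")

```text
t: 28.45
position: [0.5615, 0.1686, 0.082]
tool_rot: [0.47, -0.527, 0.528, -0.471]
ft_force: [-2.9, -2.9, 7.7]
opening: 0.0631
```

Request:
step_arm(motion="1 0 0 0 0;1 0 0 0 0;1 0 0 0 0;1 0 0 0 0;1 0 0 0 0")

```text
t: 28.95
position: [0.5606, 0.1687, 0.0801]
tool_rot: [-0.471, 0.528, -0.528, 0.471]
ft_force: [0.4, 0.5, -0.7]
opening: 0.0857
```

Request:
step_arm(motion="1 0 0 0.02 0;1 0 0 0.04 0;1 0 0 0.045 0;1 0 0 0.045 0;1 0 0 0.015 0")

```text
t: 29.45
position: [0.5633, 0.1692, 0.2516]
tool_rot: [0.468, -0.526, 0.529, -0.473]
ft_force: [0.8, 0.6, 1.1]
opening: 0.087
```

Request:
step_arm(motion="1 -0.01 -0.045 0.01 0;1 -0.01 -0.045 0 0;1 -0.01 -0.048 0 0;1 -0.01 -0.048 0 0;1 -0.01 -0.048 0 0")

```text
t: 29.95
position: [0.5098, -0.0668, 0.2547]
tool_rot: [-0.471, 0.528, -0.527, 0.471]
ft_force: [1.2, -0.7, 0.6]
opening: 0.0869
```

Request:
step_arm(motion="1 -0.01 -0.048 0 0;1 -0.01 -0.048 0 0;1 -0.01 -0.048 0 0;1 -0.01 -0.045 0 0;1 0 -0.03 0 0")

```text
t: 30.45
position: [0.4691, -0.2871, 0.2546]
tool_rot: [-0.47, 0.529, -0.528, 0.47]
ft_force: [0.3, -0.2, 1.2]
opening: 0.0866
```

```bash
python3 -c "
from h import *
mark('g1.png',[],(235,165,80,80),SB)
for n in('top','scene'):
    c=arm.camera(n); print(n)
    for r in cups(c):
        if abs(r[1]/r[2]-1)<.4: print(r)"
```

```text
30.45 [ 0.4691 -0.2871  0.2546] jaw -6.7 tilt [ 0.    -1.    -0.001] F [ 0.3 -0.2  1.2] op 0.0866
top
(array([0.5661, 0.1753]), 373, 321, (266, 202))
scene
(array([0.5985, 0.2874]), 240, 243, (297, 188))
(array([ 0.473 , -0.3152]), 497, 558, (339, 279))
```

View pics/g1.png

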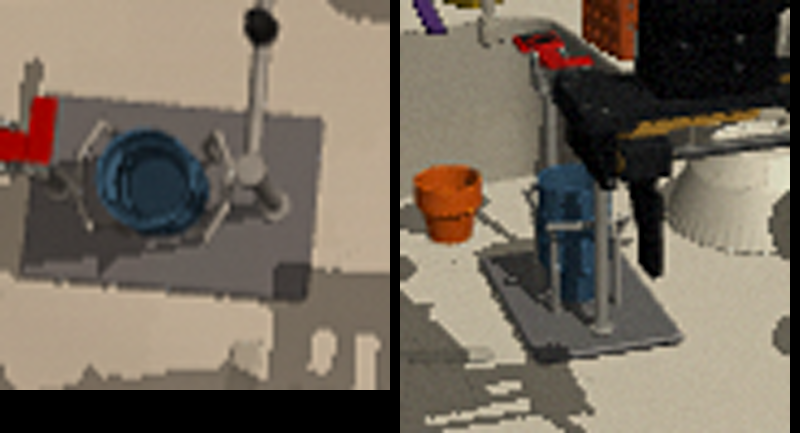

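Request:
step_arm(motion="1 0.002 -0.013 -0.03 0;1 0.002 -0.013 -0.035 0;1 0 0 -0.04 0;1 0 0 -0.035 0;1 0 0 -0.015 0")

```text
t: 31.15
position: [0.473, -0.3068, 0.0962]
tool_rot: [-0.471, 0.53, -0.525, 0.471]
ft_force: [0.5, 0.2, 0.1]
opening: 0.0873
```

Request:
step_arm(motion="1 0 0 0 0;1 0 0 0 0")

```text
t: 31.35
position: [0.4758, -0.3102, 0.1018]
tool_rot: [0.471, -0.527, 0.528, -0.471]
ft_force: [-0.7, -0.5, 0.9]
opening: 0.0868
```

```bash
python3 -c "
from h import *
tips('g2.png',(295,200,90,100),(380,180,80,80))"
```

```text
31.35 [ 0.4758 -0.3102  0.1018] jaw -6.5 tilt [ 0.001 -1.     0.001] F [-0.7 -0.5  0.9] op 0.0868
```

View pics/g2.png

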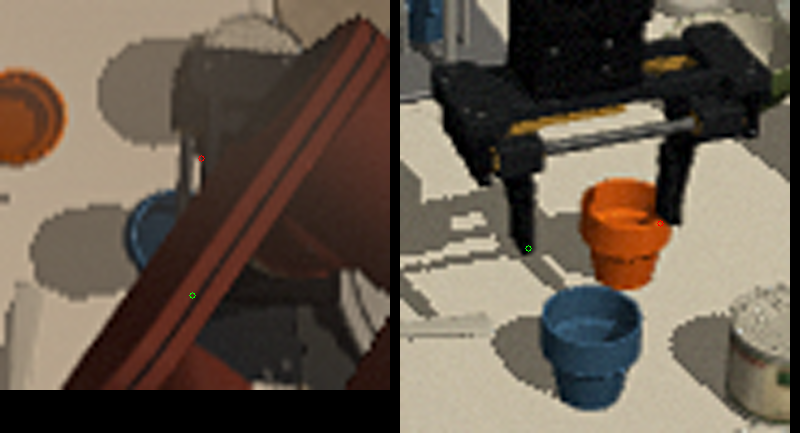

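Request:
step_arm(motion="1 -0.0028 -0.004 0 0;1 0 0 -0.03 0;1 0 0 -0.03 0;1 0 0 -0.0226 0;1 0 0 0 0")

```text
t: 31.95
position: [0.4699, -0.313, 0.0153]
tool_rot: [-0.471, 0.53, -0.526, 0.47]
ft_force: [-0.8, 0.9, -0.2]
opening: 0.087
```

Request:
step_arm(motion="1 0 0 0 0;1 0 0 0 0")

```text
t: 32.15
position: [0.4733, -0.3157, 0.02]
tool_rot: [0.471, -0.526, 0.529, -0.471]
ft_force: [-0.6, 0.6, 0.5]
opening: 0.0869
```

```bash
python3 -c "
from h import *
tips('g3.png',(295,200,90,100),(380,180,80,80))"
```

```text
32.15 [ 0.4733 -0.3157  0.02  ] jaw -6.5 tilt [ 0.002 -1.     0.003] F [-0.6  0.6  0.5] op 0.0869
```

View pics/g3.png

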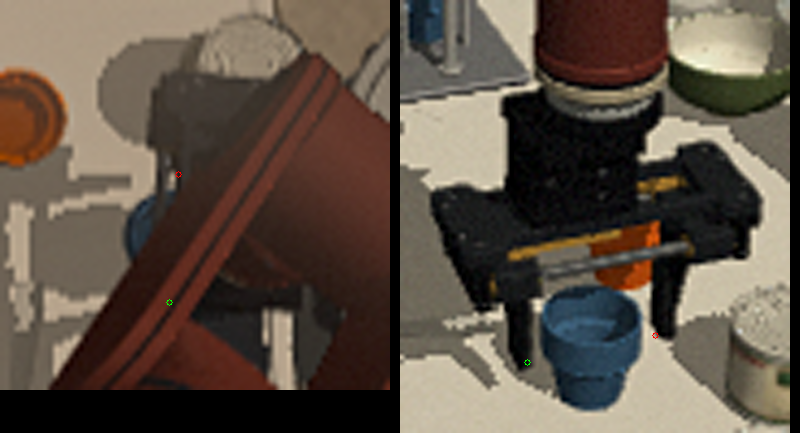

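Request:
step_arm(motion="1 0 0.001 -0.001 0; -1 0 0 0 0; -1 0 0 0 0;-1 0 0 0 0;-1 0 0 0 0")

```text
t: 32.75
position: [0.4722, -0.3133, 0.0169]
tool_rot: [0.471, -0.528, 0.528, -0.471]
ft_force: [2.0, 0.3, 0.3]
opening: 0.063
```

Request:
step_arm(motion="-1 0 0 0 0; -1 0 0 0.02 0; -1 0 0 0.04 0;-1 0 0 0.04 0;-1 0 0 0 0")

```text
t: 33.25
position: [0.4752, -0.3162, 0.1232]
tool_rot: [0.47, -0.524, 0.531, -0.471]
ft_force: [1.0, -0.8, -1.6]
opening: 0.0623
```

```bash
python3 -c "
from h import *
tips('g4.png',(295,170,90,100),(380,180,80,80),.032)"
```

```text
33.25 [ 0.4752 -0.3162  0.1232] jaw -6.5 tilt [ 0.006 -1.     0.009] F [ 1.  -0.8 -1.6] op 0.0623
```

View pics/g4.png

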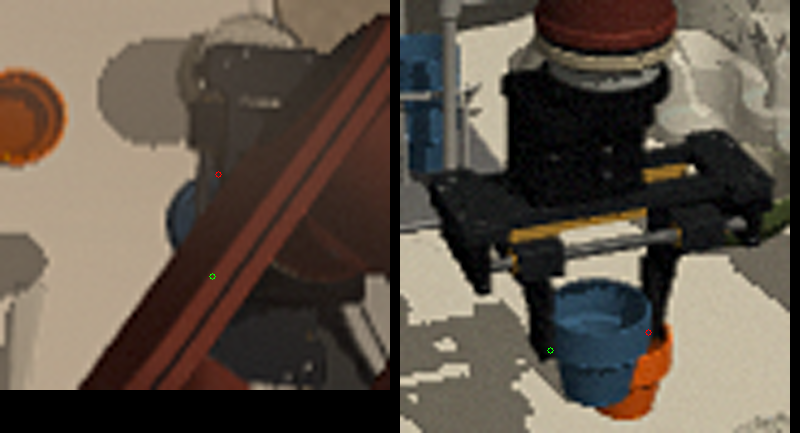

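Request:
step_arm(motion="-1 0 0.02 0.045 0; -1 0.01 0.045 0.045 0; -1 0.01 0.045 0.03 0;-1 0.01 0.048 0 0;-1 0.01 0.048 0 0")

```text
t: 33.85
position: [0.5084, -0.1199, 0.2229]
tool_rot: [-0.471, 0.528, -0.527, 0.47]
ft_force: [1.6, 0.4, -2.5]
opening: 0.0623
```

Request:
step_arm(motion="-1 0.01 0.048 0 0; -1 0.01 0.048 0 0; -1 0.01 0.048 0 0;-1 0.01 0.045 0 0;-1 0.005 0.02 0 0")

```text
t: 34.35
position: [0.5524, 0.0914, 0.221]
tool_rot: [-0.472, 0.528, -0.526, 0.471]
ft_force: [0.4, 0.4, -2.3]
opening: 0.0622
```

Request:
step_arm(motion="-1 0 0 0 0; -1 0 0 0 0")

```text
t: 34.55
position: [0.5525, 0.0876, 0.2216]
tool_rot: [-0.472, 0.528, -0.527, 0.47]
ft_force: [0.1, 0.3, -2.0]
opening: 0.0621
```

Request:
step_arm(motion="-1 0 0 0.015 0; -1 0 0 0.01 0; -1 0 0 0 0")

```text
t: 34.85
position: [0.5553, 0.0865, 0.2521]
tool_rot: [0.469, -0.527, 0.529, -0.472]
ft_force: [0.3, 0.8, -1.4]
opening: 0.0619
```

```bash
python3 -c "
from h import *
mark('g5.png',[],(235,165,80,80),(260,100,110,120))"
```

```text
34.85 [0.5553 0.0865 0.2521] jaw -6.6 tilt [-0.001 -1.     0.005] F [ 0.3  0.8 -1.4] op 0.0619
```

View pics/g5.png

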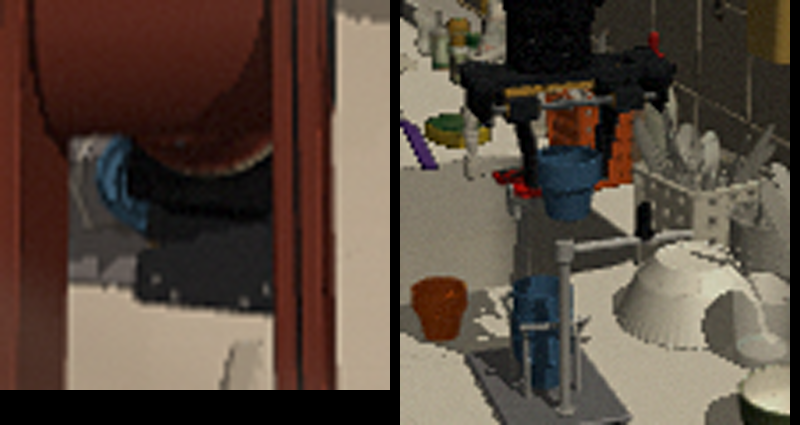

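Request:
step_arm(motion="-1 0.002 0.03 0 0; -1 0.002 0.03 0 0; -1 0.001 0.02 0 0;-1 0 0 0 0;-1 0 0 0 0")

```text
t: 35.45
position: [0.5585, 0.1673, 0.2485]
tool_rot: [-0.471, 0.528, -0.527, 0.471]
ft_force: [-0.4, -0.6, -2.2]
opening: 0.0623
```

Request:
step_arm(motion="-1 0 0 -0.03 0; -1 0 0 -0.03 0; -1 0 0 -0.02 0;-1 0 0 0 0;-1 0 0 0 0")

```text
t: 35.95
position: [0.5589, 0.1666, 0.1693]
tool_rot: [-0.471, 0.528, -0.528, 0.47]
ft_force: [0.2, 0.3, -0.5]
opening: 0.0622
```

```bash
python3 -c "
from h import *
mark('g6.png',cupmarks(.0172)+circ(.5607,.1675,.124,.03)[::6],(235,165,80,80),(270,130,60,80))"
```

```text
35.95 [0.5589 0.1666 0.1693] jaw -6.6 tilt [ 0. -1. -0.] F [ 0.2  0.3 -0.5] op 0.0622
```

View pics/g6.png

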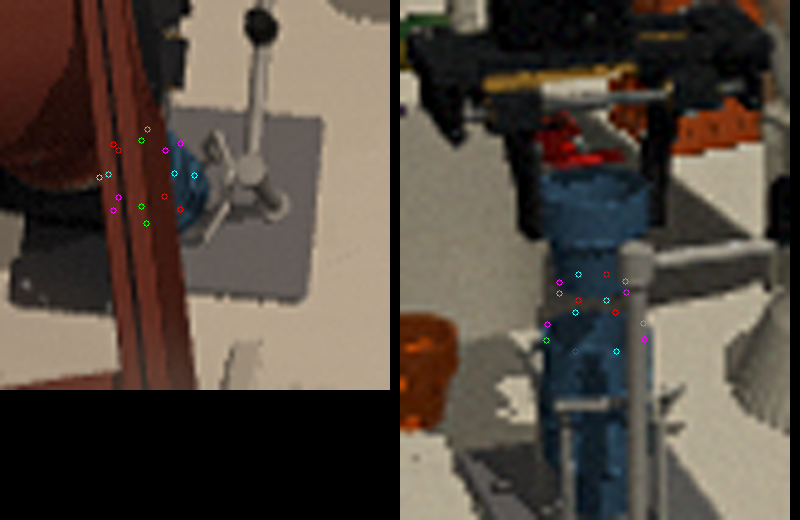

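Request:
step_arm(motion="-1 0.002 0.001 -0.015 0; -1 0 0 -0.015 0; -1 0 0 -0.012 0;-1 0 0 -0.01 0;-1 0 0 0 0")

```text
t: 36.55
position: [0.559, 0.1683, 0.1142]
tool_rot: [-0.472, 0.529, -0.527, 0.469]
ft_force: [-0.8, -0.3, -1.9]
opening: 0.0623
```

Request:
step_arm(motion="-1 0 0 -0.004 0;-1 0 0 -0.003 0;-1 0 0 0 0;-1 0 0 0 0")

```text
t: 36.95
position: [0.5611, 0.1686, 0.1104]
tool_rot: [0.471, -0.528, 0.528, -0.471]
ft_force: [0.7, 0.8, -1.5]
opening: 0.0619
```

Request:
step_arm(motion="-1 0 0 -0.002 0;-1 0 0 0 0;-1 0 0 0 0")

```text
t: 37.25
position: [0.5608, 0.1685, 0.108]
tool_rot: [0.471, -0.528, 0.528, -0.471]
ft_force: [0.2, 0.1, -1.3]
opening: 0.0619
```

Request:
step_arm(motion="-1 0 0 -0.0015 0;-1 0 0 0 0;-1 0 0 0 0")

```text
t: 37.55
position: [0.5611, 0.1686, 0.1069]
tool_rot: [0.471, -0.528, 0.528, -0.471]
ft_force: [-0.3, -0.4, 1.0]
opening: 0.0619
```

Seated (as predicted at 0.107). Release and rise.

Request:
step_arm(motion="-1 0 0 -0.001 0;1 0 0 0 0;1 0 0 0 0;1 0 0 0 0;1 0 0 0 0")

```text
t: 38.05
position: [0.5604, 0.1685, 0.105]
tool_rot: [-0.471, 0.528, -0.528, 0.47]
ft_force: [0.4, -0.6, -0.6]
opening: 0.0839
```

Request:
step_arm(motion="1 0 0 0 0;1 0 0 0.02 0;1 0 0 0.04 0;1 0 0 0.045 0;1 0 0 0.045 0")

```text
t: 38.55
position: [0.5602, 0.1684, 0.2564]
tool_rot: [-0.471, 0.528, -0.527, 0.47]
ft_force: [1.5, -0.5, -0.2]
opening: 0.0871
```

Request:
step_arm(motion="-1 0 -0.045 0.02 0;-1 0 -0.045 0 0;-1 0 -0.045 0 0;-1 0 -0.045 0 0;-1 0 -0.03 0 0")

```text
t: 39.05
position: [0.5604, -0.0442, 0.2753]
tool_rot: [0.471, -0.528, 0.528, -0.47]
ft_force: [0.0, -0.1, -0.4]
opening: 0.055
```

```bash
python3 -c "
from h import *
mark('g7.png',circ(.5602,.1675,.15,.032)[::6],(215,160,100,80),(250,110,110,120))"
```

```text
39.05 [ 0.5604 -0.0442  0.2753] jaw -6.6 tilt [ 0.001 -1.    -0.   ] F [ 0.  -0.1 -0.4] op 0.055
```

View pics/g7.png

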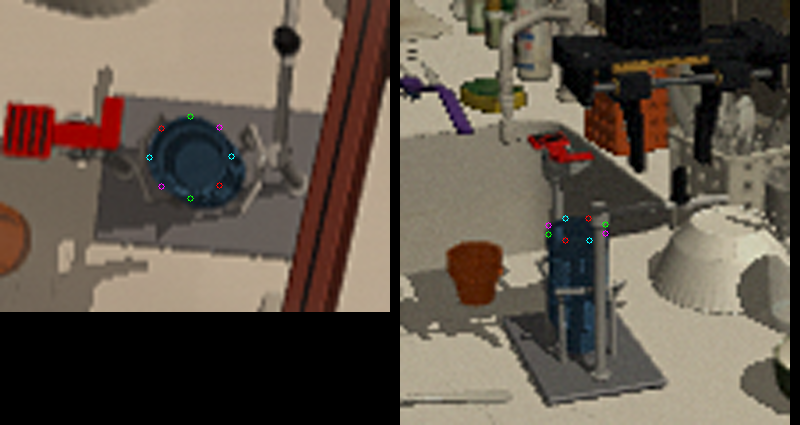

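```bash
python3 -c "
from h import *
c=arm.camera('top');d=arm.camera('scene')
print('pin',px2w(c,288.6-.5,170.3-.5,.232))
for z in(.1,.2,.3):
  print(z,px2w(c,277,130,z).round(3),px2w(c,275,105,z).round(3),px2w(c,262,155,z).round(3))
q=[.5602,.1675,-.104]
P=np.array([.6375,.0891,.22])
mark('g8.png',[P,P+[0,0,.012],P+[.095,-.01,.05],P+[.095,.03,.05]],(210,80,130,110),(260,100,130,130))"
```

```text
pin [0.63342182 0.08480423 0.232     ]
0.1 [0.794 0.132 0.1  ] [0.878 0.138 0.1  ] [0.712 0.18  0.1  ]
0.2 [0.761 0.12  0.2  ] [0.838 0.126 0.2  ] [0.686 0.164 0.2  ]
0.3 [0.728 0.108 0.3  ] [0.798 0.114 0.3  ] [0.66  0.148 0.3  ]
39.25 [ 0.5606 -0.0418  0.2752] jaw -6.6 tilt [-0.001 -1.    -0.001] F [-0.9  0.6  0.5] op 0.0389
```

View pics/g8.png

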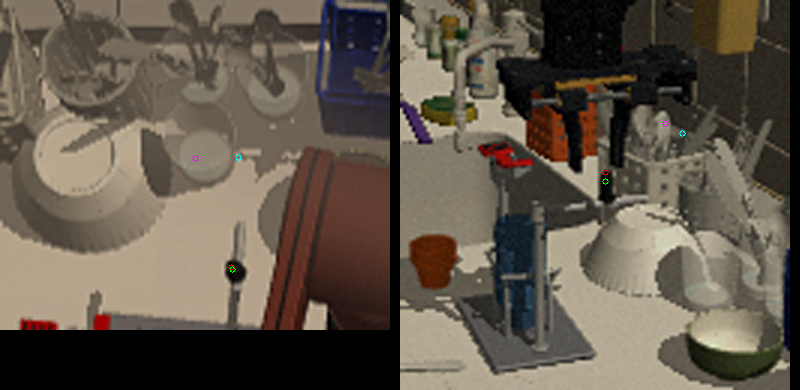

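Request:
step_arm(motion="1 0.02 0.03 0 0;1 0.02 0.035 0 0;1 0.02 0.035 0 0;1 0.014 0.028 0 0;1 0 0 0 0")

```text
t: 39.85
position: [0.6352, 0.092, 0.2748]
tool_rot: [-0.472, 0.527, -0.526, 0.473]
ft_force: [-0.6, 0.0, -0.0]
opening: 0.0632
```

Request:
step_arm(motion="1 0 0 -0.01 0;1 0 0 -0.01 0;1 0 0 0 0")

```text
t: 40.15
position: [0.6331, 0.0858, 0.2526]
tool_rot: [-0.472, 0.529, -0.527, 0.469]
ft_force: [0.9, -0.4, 0.1]
opening: 0.0838
```

```bash
python3 -c "
from h import *
tips('g9.png',(280,110,80,80),(260,140,60,60))"
```

```text
40.15 [0.6331 0.0858 0.2526] jaw -6.6 tilt [ 0.001 -1.    -0.004] F [ 0.9 -0.4  0.1] op 0.0838
```

View pics/g9.png

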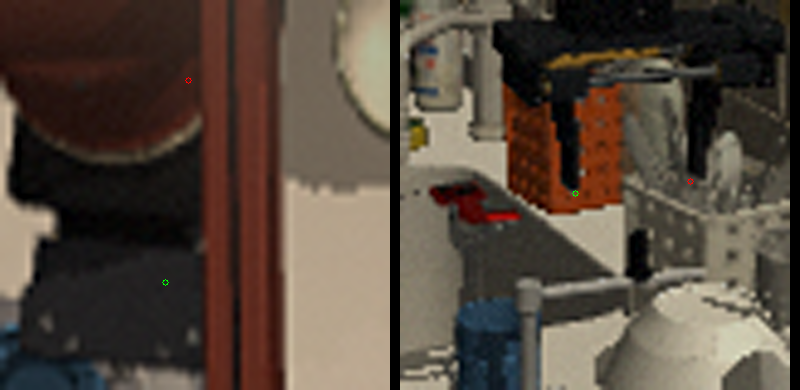

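Request:
step_arm(motion="1 0.001 0.001 -0.02 0;1 0 0 -0.02 0;1 0 0 -0.015 0;1 0 0 0 0;1 0 0 0 0")

```text
t: 40.75
position: [0.6359, 0.0872, 0.2008]
tool_rot: [-0.471, 0.528, -0.528, 0.471]
ft_force: [-0.7, 0.3, -0.0]
opening: 0.0869
```

```bash
python3 -c "
from h import *
tips('g10.png',(280,110,80,80),(260,140,60,60))"
```

```text
40.75 [0.6359 0.0872 0.2008] jaw -6.6 tilt [ 0. -1. -0.] F [-0.7  0.3 -0. ] op 0.0869
```

View pics/g10.png

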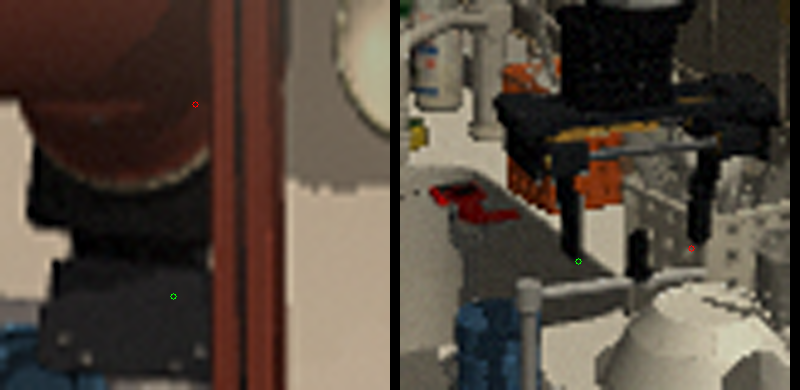

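Request:
step_arm(motion="1 0 0 -0.006 0;-1 0 0 0 0;-1 0 0 0 0;-1 0 0 0 0;-1 0 0 0 0")

```text
t: 41.35
position: [0.6359, 0.0875, 0.1947]
tool_rot: [0.471, -0.528, 0.528, -0.471]
ft_force: [0.2, 0.3, -0.6]
opening: 0.0629
```

Request:
step_arm(motion="-1 0 0 0 0;-1 0 0 0 0;-1 0 0 0 0;-1 0 0 0 0;-1 0 0 0 0")

```text
t: 41.85
position: [0.6358, 0.0875, 0.1945]
tool_rot: [-0.471, 0.528, -0.528, 0.471]
ft_force: [0.3, -0.6, -0.2]
opening: 0.0231
```

```bash
python3 -c "
from h import *
tips('g11.png',(280,110,80,80),(260,140,60,60),.0075)"
```

```text
41.85 [0.6358 0.0875 0.1945] jaw -6.5 tilt [-0. -1. -0.] F [ 0.3 -0.6 -0.2] op 0.0231
```

View pics/g11.png

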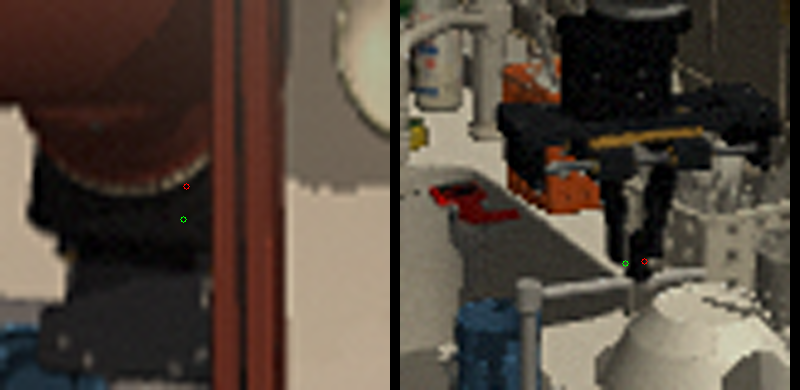

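Request:
step_arm(motion="-1 0 0 0 0;-1 0 0 0 0;-1 0 0 0 0;-1 0 0 0 0;-1 0 0 0 0")

```text
t: 42.45
position: [0.6386, 0.0871, 0.1947]
tool_rot: [0.469, -0.526, 0.529, -0.472]
ft_force: [11.5, -0.3, -4.7]
opening: 0.0141
```

```bash
python3 -c "
import numpy as np
a=np.radians(np.linspace(-4.77,85.76,14))
p=.085*np.c_[np.cos(a),np.sin(a)]
print(np.diff(p,axis=0).round(4)); print((p+[.5535,.0937]).round(4))"
```

```text
[[ 0.0002  0.0103]
 [-0.001   0.0103]
 [-0.0023  0.0101]
 [-0.0035  0.0097]
 [-0.0046  0.0092]
 [-0.0057  0.0086]
 [-0.0067  0.0079]
 [-0.0076  0.007 ]
 [-0.0084  0.006 ]
 [-0.0091  0.0049]
 [-0.0096  0.0038]
 [-0.01    0.0026]
 [-0.0102  0.0014]]
[[0.6382 0.0866]
 [0.6384 0.097 ]
 [0.6374 0.1072]
 [0.6352 0.1173]
 [0.6317 0.127 ]
 [0.6271 0.1363]
 [0.6214 0.1449]
 [0.6147 0.1527]
 [0.6071 0.1597]
 [0.5987 0.1657]
 [0.5896 0.1707]
 [0.58   0.1745]
 [0.57   0.1771]
 [0.5598 0.1785]]
```

Request:
step_arm(motion="-1 0.0025 0.004 0 0;-1 0 0.006 0 0;-1 -0.001 0.01 0 0;-1 -0.002 0.01 0 0;-1 0 0 0 0")

```text
t: 42.95
position: [0.6363, 0.1192, 0.1946]
tool_rot: [0.47, -0.527, 0.528, -0.472]
ft_force: [6.7, -0.8, -3.0]
opening: 0.0142
```

Request:
step_arm(motion="-1 -0.003 0.009 0 0;-1 -0.0046 0.009 0 0;-1 -0.0057 0.0085 0 0;-1 -0.0067 0.008 0 0;-1 0 0 0 0")

```text
t: 43.45
position: [0.6182, 0.1565, 0.1948]
tool_rot: [0.468, -0.527, 0.528, -0.475]
ft_force: [16.2, 8.2, -9.3]
opening: 0.0139
```

```bash
python3 -c "
from h import *
tips('g12.png',(215,150,100,80),(260,130,70,70),.0075)"
```

```text
43.45 [0.6182 0.1565 0.1948] jaw -6.4 tilt [-0.007 -1.     0.008] F [16.2  8.2 -9.3] op 0.0139
```

View pics/g12.png

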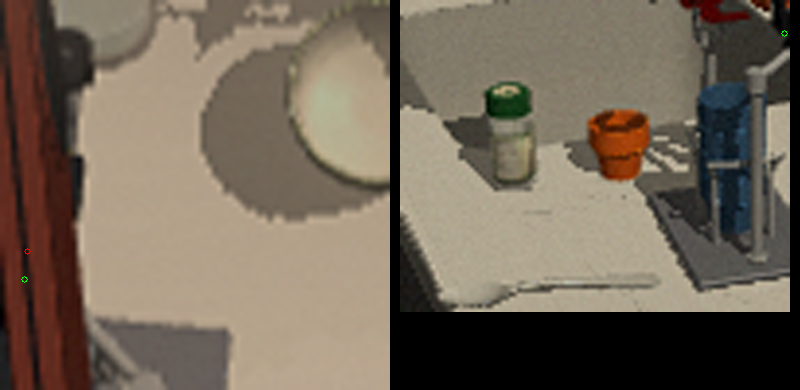

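```bash
python3 -c "
from h import *
for n in('top','scene'):
    c=snap(n,'h_%s.png'%n);print(c['world_to_cam'].round(3),w2px(c,[.5602,.1675,.012]))
a=cv2.imread('pics/h_top.png');b=cv2.imread('pics/h_scene.png')
cv2.imwrite('pics/h1.png',np.hstack([cv2.resize(a,(400,250)),cv2.resize(b,(400,250))]))
"
```

```text
[[-0.014 -1.    -0.008  0.01 ]
 [-0.992  0.015 -0.128  0.568]
 [ 0.128  0.006 -0.992  1.22 ]
 [ 0.     0.     0.     1.   ]] [269.47065615 205.06203657]
[[ 0.904 -0.428  0.007 -0.51 ]
 [-0.182 -0.4   -0.898  0.217]
 [ 0.387  0.811 -0.439  1.185]
 [ 0.     0.     0.     1.   ]] [299.86349235 207.24974637]
```

View pics/h1.png

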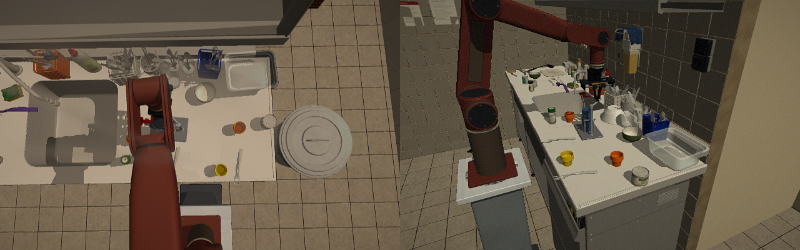

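View pics/h_scene.png

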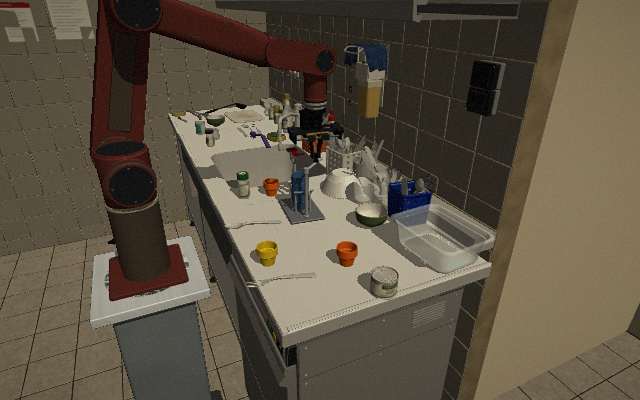

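```bash
python3 -c "
import numpy as np
from scipy.optimize import least_squares
P=np.array([(.6386,.0871),(.6363,.1192),(.6182,.1565)])
f=least_squares(lambda c:np.linalg.norm(P-c,axis=1)-.085,[.5535,.0937]);c=f.x;print(c,f.fun)
a0=np.arctan2(*(P[2]-c)[::-1]);print(np.degrees(a0))
a=np.r_[a0,np.radians(np.arange(52,93,5))];p=c+.085*np.c_[np.cos(a),np.sin(a)]
print(np.c_[np.degrees(a),p,np.r_[[[0,0]],np.diff(p,axis=0)]].round(4))"
```

```text
[0.55417384 0.10009226] [ 0.00042    -0.0006803   0.00032984]
41.38039778113727
[[ 4.13804e+01  6.18000e-01  1.56300e-01  0.00000e+00  0.00000e+00]
 [ 5.20000e+01  6.06500e-01  1.67100e-01 -1.14000e-02  1.08000e-02]
 [ 5.70000e+01  6.00500e-01  1.71400e-01 -6.00000e-03  4.30000e-03]
 [ 6.20000e+01  5.94100e-01  1.75100e-01 -6.40000e-03  3.80000e-03]
 [ 6.70000e+01  5.87400e-01  1.78300e-01 -6.70000e-03  3.20000e-03]
 [ 7.20000e+01  5.80400e-01  1.80900e-01 -6.90000e-03  2.60000e-03]
 [ 7.70000e+01  5.73300e-01  1.82900e-01 -7.10000e-03  2.00000e-03]
 [ 8.20000e+01  5.66000e-01  1.84300e-01 -7.30000e-03  1.40000e-03]
 [ 8.70000e+01  5.58600e-01  1.85000e-01 -7.40000e-03  7.00000e-04]
 [ 9.20000e+01  5.51200e-01  1.85000e-01 -7.40000e-03  1.00000e-04]]
```

Request:
step_arm(motion="-1 -0.002 0.008 0 0;-1 -0.005 0.0055 0 0;-1 0 0 0 0")

```text
t: 43.95
position: [0.6085, 0.1671, 0.1945]
tool_rot: [0.47, -0.527, 0.527, -0.472]
ft_force: [5.0, 2.0, -3.6]
opening: 0.014
```

Request:
step_arm(motion="-1 -0.006 0.0043 0 0;-1 -0.0064 0.0038 0 0;-1 -0.0067 0.0032 0 0;-1 0 0 0 0")

```text
t: 44.35
position: [0.5897, 0.1809, 0.1947]
tool_rot: [-0.469, 0.528, -0.526, 0.473]
ft_force: [7.4, 11.6, -5.1]
opening: 0.0133
```

Request:
step_arm(motion="-1 -0.004 0.004 0 0;-1 -0.005 0.003 0 0;-1 0 0 0 0")

```text
t: 44.65
position: [0.5798, 0.1856, 0.1946]
tool_rot: [-0.47, 0.528, -0.527, 0.472]
ft_force: [2.5, 7.4, -2.7]
opening: 0.0121
```

```bash
python3 -c "
from h import *
tips('h2.png',(265,125,60,60),(215,150,100,80),.0075)"
```

```text
44.65 [0.5798 0.1856 0.1946] jaw -6.5 tilt [-0.003 -1.    -0.   ] F [ 2.5  7.4 -2.7] op 0.0121
```

View pics/h2.png

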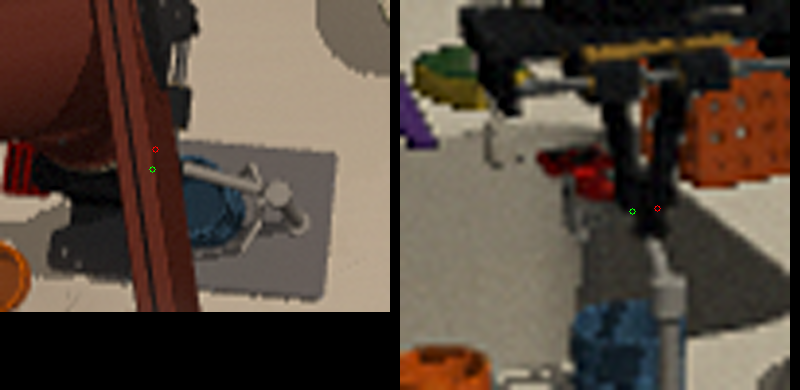

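Request:
step_arm(motion="-0.6 0 0 0 0;-0.6 0 0 0 0;-0.6 0 -0.005 0 0;-0.6 0 -0.004 0 0;-0.6 0 0 0 0")

```text
t: 45.25
position: [0.5802, 0.1737, 0.1946]
tool_rot: [0.471, -0.528, 0.528, -0.47]
ft_force: [0.7, -1.0, -0.9]
opening: 0.0171
```

Request:
step_arm(motion="-1 0 0 0 0;-1 0 0 0 0;-1 0 0 0 0")

```text
t: 45.55
position: [0.5802, 0.1741, 0.1945]
tool_rot: [0.471, -0.527, 0.528, -0.47]
ft_force: [0.3, -3.9, 1.8]
opening: 0.014
```

Request:
step_arm(motion="-1 -0.005 0.0015 0 0;-1 -0.005 0.001 0 0;-1 0 0 0 0")

```text
t: 45.85
position: [0.5708, 0.1772, 0.1946]
tool_rot: [0.47, -0.527, 0.528, -0.471]
ft_force: [4.2, -2.9, -0.9]
opening: 0.0141
```

Request:
step_arm(motion="-1 -0.004 0.001 0 0;-1 -0.003 0.0005 0 0;-1 0 0 0 0")

```text
t: 46.15
position: [0.5632, 0.1791, 0.1946]
tool_rot: [0.471, -0.527, 0.528, -0.471]
ft_force: [4.5, -1.8, -1.3]
opening: 0.0143
```

Request:
step_arm(motion="-1 -0.003 0 0 0;-1 0 0 0 0;-1 0 0 0 0")

```text
t: 46.45
position: [0.5603, 0.1796, 0.1946]
tool_rot: [-0.47, 0.528, -0.527, 0.471]
ft_force: [3.3, 2.3, -0.8]
opening: 0.0142
```

Request:
step_arm(motion="-1 -0.002 0 0 0;-1 0 0 0 0;-1 0 0 0 0")

```text
t: 46.75
position: [0.5595, 0.1796, 0.1947]
tool_rot: [0.47, -0.527, 0.528, -0.472]
ft_force: [8.8, 3.0, -2.9]
opening: 0.0141
```

Request:
step_arm(motion="-1 -0.002 0 0 0;-1 0 0 0 0;-1 0 0 0 0")

```text
t: 47.05
position: [0.5585, 0.1797, 0.1947]
tool_rot: [0.469, -0.527, 0.528, -0.473]
ft_force: [12.5, 4.3, -5.0]
opening: 0.0142
```

```bash
python3 -c "
from h import *
tips('h3.png',(265,125,60,60),(215,150,100,80),.0075)"
```

```text
47.05 [0.5585 0.1797 0.1947] jaw -6.5 tilt [-0.003 -1.     0.005] F [12.5  4.3 -5. ] op 0.0142
```

View pics/h3.png

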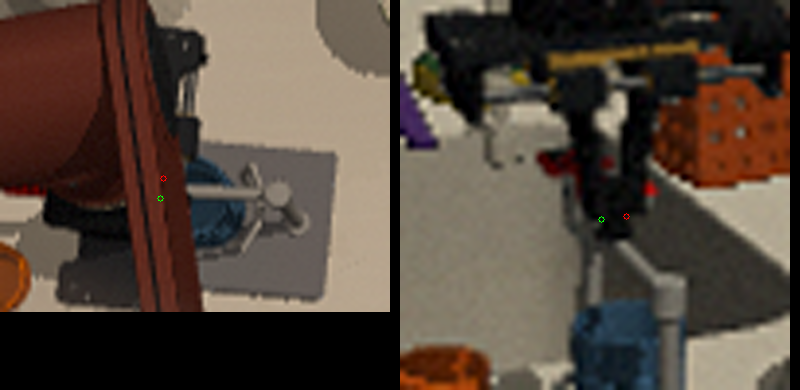

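Request:
step_arm(motion="-1 -0.002 0 0 0;-1 0 0 0 0;-1 0 0 0 0")

```text
t: 47.45
position: [0.5576, 0.1799, 0.1948]
tool_rot: [0.468, -0.527, 0.529, -0.473]
ft_force: [17.6, 5.2, -8.5]
opening: 0.014
```

Request:
step_arm(motion="-1 -0.002 0 0 0;-1 0 0 0 0;-1 0 0 0 0")

```text
t: 47.75
position: [0.5567, 0.18, 0.1948]
tool_rot: [0.467, -0.526, 0.529, -0.474]
ft_force: [21.2, 5.7, -10.4]
opening: 0.0141
```

Request:
step_arm(motion="-1 0.004 0 0 0;-1 0.002 0 0 0;-0.6 0 0 0 0;-0.6 0 0 0 0;-0.6 0 0 0 0")

```text
t: 48.25
position: [0.5586, 0.1796, 0.1947]
tool_rot: [-0.47, 0.528, -0.527, 0.471]
ft_force: [5.0, 3.7, -0.3]
opening: 0.0172
```

Request:
step_arm(motion="-0.5 0 0 0 0;-0.5 0 0 0 0;-0.5 0 0 0 0;-0.5 0 0 0 0;-0.5 0 0 0 0")

```text
t: 48.75
position: [0.558, 0.1788, 0.1944]
tool_rot: [-0.471, 0.528, -0.528, 0.471]
ft_force: [1.5, 0.9, 0.1]
opening: 0.0217
```

```bash
python3 -c "
from h import *
tips('h4.png',(265,125,60,60),(215,150,100,80),.0075)"
```

```text
48.75 [0.558  0.1788 0.1944] jaw -6.5 tilt [ 0. -1. -0.] F [1.5 0.9 0.1] op 0.0217
```

View pics/h4.png

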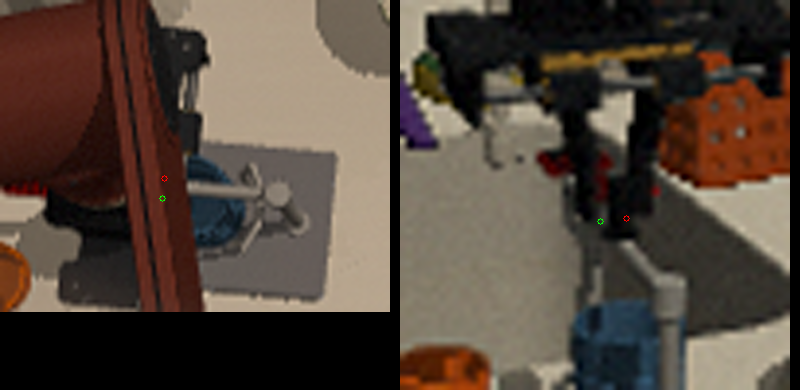

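Request:
step_arm(motion="-0.2 0.003 0 0 0;-0.2 0 0 0 0;-0.2 0 0 0 0;-0.2 0 0 0 0;-0.2 0 0 0 0")

```text
t: 49.35
position: [0.5611, 0.1788, 0.1944]
tool_rot: [-0.471, 0.528, -0.528, 0.471]
ft_force: [0.7, 0.4, -0.8]
opening: 0.0347
```

```bash
python3 -c "
from h import *
tips('h5.png',(265,125,60,60),(215,150,100,80),.0075)"
```

```text
49.35 [0.5611 0.1788 0.1944] jaw -6.5 tilt [ 0. -1. -0.] F [ 0.7  0.4 -0.8] op 0.0347
```

View pics/h5.png

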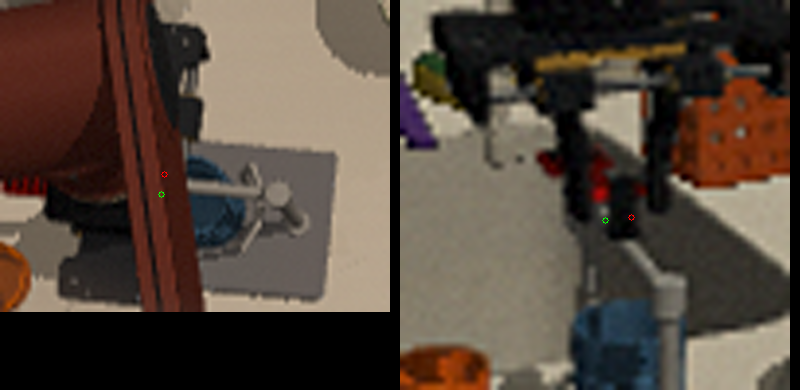

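Request:
step_arm(motion="1 0 0 0 0;1 0 0 0 0;1 0 0 0 0;1 0 0 0.01 0;1 0 0 0.03 0")

```text
t: 49.95
position: [0.5591, 0.1784, 0.2319]
tool_rot: [-0.473, 0.529, -0.526, 0.469]
ft_force: [0.4, -0.1, 0.2]
opening: 0.0669
```

Request:
step_arm(motion="1 0 0 0.04 0;1 0 0 0.04 0;1 -0.02 -0.045 0 0;1 -0.02 -0.045 0 0;1 -0.02 -0.045 0 0")

```text
t: 50.45
position: [0.5006, 0.0428, 0.3158]
tool_rot: [0.471, -0.527, 0.528, -0.472]
ft_force: [1.2, -1.5, 0.4]
opening: 0.0865
```

Request:
step_arm(motion="1 -0.02 -0.045 0 0;1 -0.02 -0.045 0 0;1 0 -0.04 0 0;1 0 -0.04 0 0;1 0 0 0 0")

```text
t: 50.95
position: [0.4607, -0.1304, 0.3153]
tool_rot: [0.47, -0.528, 0.53, -0.469]
ft_force: [0.5, 1.0, 0.4]
opening: 0.0867
```

```bash
python3 -c "
from h import *
c=arm.camera('top')
q=[.5602,.1675,-.104]
for t in (0,.04,.1): 
  a=q[2]+np.pi/2-t; print(t,w2px(c,[.5527+.085*np.cos(a),.0959+.085*np.sin(a),.232]))
mark('h6.png',circ(.5602,.1675,.15,.032)[::12],(215,165,90,70),(255,120,90,110))"
```

```text
0 [254.20960969 195.42572725]
0.04 [254.36775126 194.2362949 ]
0.1 [254.69409104 192.46600826]
51.0 [ 0.4609 -0.1282  0.3152] jaw -6.8 tilt [ 0.    -1.     0.001] F [0.4 1.2 0.1] op 0.0874
```

View pics/h6.png

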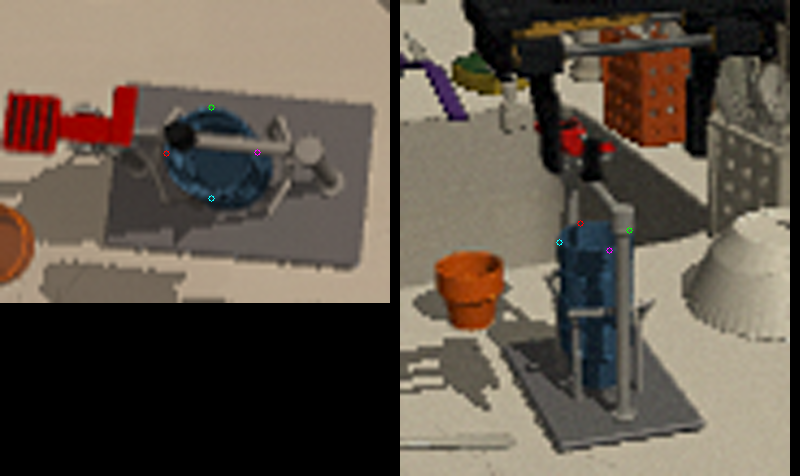

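Request:
step_arm(motion="1 0 0 0 0;1 0 0 0 0;1 0 0 0 0;1 0 0 0 0;1 0 0 0 0")

```text
t: 51.6
position: [0.4613, -0.1258, 0.3145]
tool_rot: [-0.471, 0.528, -0.527, 0.471]
ft_force: [-0.2, -0.4, -0.2]
opening: 0.0869
```

```bash
python3 -c "
from h import *
c=arm.camera('top')['color']
def pin(g): 
    s=g[185:207,246:270].astype(int).sum(2);m=(s<75).astype(np.uint8);M=cv2.moments(m,True);return M['m10']/M['m00']+246,M['m01']/M['m00']+185,M['m00']
print(pin(c),pin(cv2.imread('pics/top0.png')))
def red(g,o):
    h=cv2.cvtColor(g,o);m=cv2.inRange(h,(0,200,90),(4,255,255))[175:215,205:255];M=cv2.moments(m,True);return M['m10']/M['m00'],M['m01']/M['m00'],M['m00']
print(red(c,cv2.COLOR_RGB2HSV),red(cv2.imread('pics/top0.png'),cv2.COLOR_BGR2HSV))
b=snap('scene','h_fin.png')"
```

```text
(258.1041666666667, 195.77083333333334, 48.0) (256.2105263157895, 196.0, 38.0)
(26.102040816326532, 17.885714285714286, 245.0) (26.196652719665273, 17.84937238493724, 239.0)
```

View pics/h_fin.png

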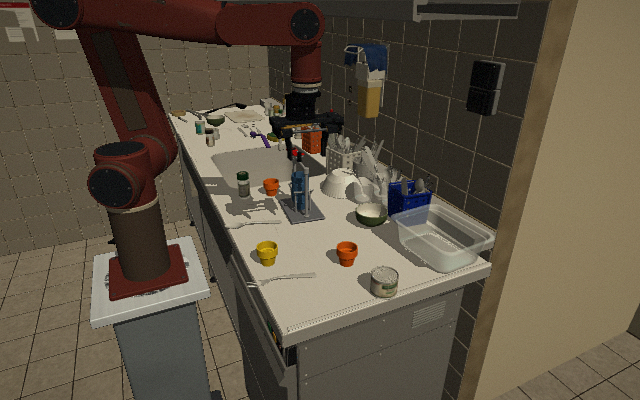

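```bash
python3 -c "
from rig import arm
print(arm.sign_off())"
```

```text
the job is handed in; nothing more can be done
None
```

I pressed the pedal to its stop and the keeper bar sprang open. I then nested all four blue cups in the seat, swung the bar shut until the catch held it, and handed the job in at about 52 s. Only four blue cups were present. I left the orange and yellow look-alikes and the bystanders alone.

**Last checks:**
- **Keeper bar:** the grip pin is back at its starting image row (195.8 against 196.0 px), and the bar stayed shut after I let go.
- **Pedal:** it is back at its starting pixels, within 0.1 px.
- **Cups:** the stack looks upright, with its top rim within about a pixel of where I predicted it. Each cup seated at the height I expected.
- **Robot:** the gripper is clear of everything and its force reading is near zero.

**What disagreed or went wrong:**
- **Fingertip height:** the tips stood about 31 mm higher than the reported TCP and `arm.tcp_to_tips` imply. I found this on the pedal and corrected for it from the pictures.
- **Slipping pin:** while I was closing the bar, the pin slid to the edge of the pads. I opened slightly, moved over and gripped it again.
- **Low carry:** the last cup came about level with the top of the hinge post on the way over. I lifted it then; the force reading did not change, so I believe it did not touch.
- **Pin column:** the automatic pin measurement came out 1.9 px off sideways. I put this down to dark cup pixels next to the pin.

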